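# Bolt down the transducer cradle on the slotted test plate

### The job

Bolt the free, notched foot of the transducer cradle to the slotted plate with the long T-bolt from the rack: put its head down into the middle slot, turn it square so that it locks under the slot's lips, have the bolt standing fully home in the foot's notch, and run its nut down until you feel it tighten firmly on the foot, without overtightening, which marks the soft metal. Then let go, and leave the two other bolts in the rack as they are.

Things in the scene. Friction and masses are not known exactly. Their poses are not given: they have to be found in the camera images.
- tbolt: the long T-bolt, dark steel, tallest of the three in the rack: 72 mm, upright on its head, about 0.2 kg with its nut. Origin: centre of the head's underside; z up the shank, x along the head. Head 30 (x) by 14 (y) by 8 mm thick, two opposite corners cut: in a slot it turns from lengthways a quarter CLOCKWISE seen from above, then stops, square to 0.15 rad past; the other way it jams at 45 deg
- shank_end (a point): centre of the bolt's top end, 72 mm above the head's underside. Shank 12 mm in diameter with a coarse right-hand thread; a dark groove across this end shows the direction of the head's long side
- nut: the steel collar nut on the long T-bolt. Origin: centre of its underside, 29 to 31.4 mm above the head's underside at the start; z up. Collar 28 mm in diameter, 4 mm thick; above it a hexagon 22 mm across flats, 24 mm tall (x axis square to one pair of flats, others every 60 deg); 12 to 15 mm of shank stand out above it. Clockwise it runs down the bolt 6 mm per turn
- nut_grip (a point): middle of the hexagon, 16 mm above the nut's underside. Stiff thread (0.07 N m): turning the nut turns the whole bolt until the slot stops the head; then the nut runs down. With the bolt on the slot's floor it starts 1 to 3.4 mm above the foot and the head can rise 2 mm more: 3 to 6 rad until it bites. Then the torque climbs: 0.5 to 1.2 rad more (over 0.25 N m in all) is tight, over 2 rad too much
- plate: the aluminium slotted plate, fixed: 200 mm (x) by 400 mm (y), 24 mm high, with black caps closing the ends of its slots. Origin: centre of its underside. Three T-slots run along its y axis at x = -60, 0 and +60 mm; the cradle's foot stands over the middle one
- slot (a point): centre of the plate, on the middle slot's centre line, level with the plate's top (24 mm up). Slot: mouth 15.5 mm wide between lips 8 mm thick, below them a channel 31 mm wide and 10 mm high, its floor 18 mm below this point
- cradle: the aluminium cradle with a white ultrasound probe strapped on, fixed: its far foot (+y) is already bolted. Origin: underside of its base on the slot's centre line, axes as the plate's. The free foot points to -y: 50 mm wide, 10 mm thick, from y = -30 to -104 mm, with a notch 15 mm wide, open to -y, inner end at y = -74 mm. Base wider from y = -30 on; saddles up to 86 mm high from y = -14 mm on
- notch (a point): the point on top of the free foot where the bolt's axis stands when fully home in the notch (shank touching the inner end), 34 mm above the work surface; the notch opens 24 mm from it towards the cradle's -y
- rack: the grey plastic bolt rack, fixed: 220 mm (x) by 64 mm (y), 20 mm high. Origin: centre of its underside. Three pockets at x = -75, 0 and +75 mm, 17 mm (x) by 33 mm (y), 12 mm deep, in each a T-bolt standing upright, its head along the rack's y
- short_bolt: a T-bolt too short for the foot (53 mm), its nut low on the shank; stays in its pocket. Origin: centre of its head's underside
- bare_bolt: a T-bolt without a nut (60 mm); stays in its pocket. Origin: centre of its head's underside
There are look-alikes about, which are no part of the job. Leave any brown or orange look-alike of the tbolt alone.

How it is judged:
By the outcome, as a careful person would: the job done as asked, in the order asked, and still so for the second after the job is handed in, with the robot touching nothing.
It also fails if it takes over 72 s, if anything falls off the work surface, if the arm or the gripper's body presses on something with over 40 N, if the wrist force passes 120 N, or if a joint passes its speed limit or range.

### The arm

A 6-joint arm with a two-finger parallel gripper is mounted at the origin on the work surface. World frame = base frame: x ahead of the robot, y to its left, z up, the work surface at z = 0. Lengths are in m, angles in rad, forces in N, time in s.
With the tool pointing down it reaches from about 0.275 to 1 m from the base axis. Payload 8.4 kg.
Tool frame: the origin (TCP) lies midway between the tips of the shut fingers; the grasp point (between the pads) lies 19 mm behind it; z points along the fingers, y is the direction in which the jaws open and shut (so a half turn about z gives the same grasp; the last joint's range is limited). The gripper opens to 85 mm and grips with 20 to 120 N. Pads are 22 mm wide; open, the fingers measure 114 mm over their backs; the gripper's body (76 mm by 85 mm) begins 54 mm behind the grasp point. The pads swing forward as they close: fully open they stand 13 mm farther back than shut.
Start: joints at [-1.213, 0.353, 1.633, -0, 1.155, -0.002], TCP at [0.22, -0.585, 0.231] pointing down, gripper open.
Joint ranges: [-2.63, 2.63], [-0.92, 2.1], [0.06, 2.66], [-1.3, 4.44], [0, 2.69], [-3.02, 3.02]. Speed limits (rad/s): [2.22, 2.22, 2.79, 3.14, 3.14, 3.14].

### API

Orientations are given as a unit quaternion [x, y, z, w].
In Python, from rig import get_obs, vision, finish_job gives the robot as it stands. The module is installed in compiled form; this text tells all that it offers.
- The arm moves only by the tool drive_tool, never from a script. Its argument "deltas" is a list of rows, each an object of numbers: "tx", "ty", "tz": the shift along the world's x, y, z in units of 1000 mm (1.0 is 1000 mm); "rx", "ry", "rz": the turn, a rotation vector about the world's x, y, z in units of 90 degrees (1.0 is 90 degrees); "jaw": the gripper command: -1 is fully open, 1 is shut, values between are in proportion. A call has 1 to 5 rows; each row is the pose to reach, as a shift and turn from the pose commanded when the call began; what a row does not reach only later rows make up. A row lasts 1/12 s, in which the tool goes at most 41.7 mm and 7.16 degrees, less where a joint would pass 70% of its speed; a pose out of reach is approached as far as the arm can. A call with a number of a shift or a turn outside -1 to 1 is refused whole. A call with a gripper value outside its range is refused whole. The fingers move at their own pace and stop on an object; the grip force is fixed at half the most. Time passes only in rows, so rows that repeat a pose let the fingers close. It gives the time, the measured TCP pose, the force and the opening at its end, in the units of the state.
- get_obs(): the state, without advancing time (a new reading comes with each control period).
- vision.snapshot(name): name is "scene" or "top" or "wrist"; returns a dict with "img" (400x640x3 uint8, red, green, blue), "fovy" (degrees; the focal length in pixels is half the picture's height over the tangent of half this angle, whatever the lens; pixels are square), "cx", "cy" (the principal point, pixels), "k1" (the pictures are not rectified: a ray, as slopes to the right and down, at radius r is drawn at 1 + k1 r^2 times it, then the intrinsics apply), "world_to_cam" (4x4, takes a point from world to camera coordinates); the wrist camera has in their place "mount" (4x4, takes a point from camera to tool coordinates, whose origin is the TCP and whose axes are the flange's). Camera axes: x right, y up, looking along -z (the intrinsics and any distortion apply to the point x, -y, -z); pixel columns grow to the right and rows downward; lengths in m; the calibration is good to about 2 mm. A picture is of the moment at which its call begins: read the wrist's pose just before it. There is no depth.
- finish_job(): hands the job in, once; it reports no verdict.
The state is a dict: "t": time; "joint_pos": joint angles; "joint_vel": joint speeds; "joint_torque": joint torques, N m; "ee_pos": TCP position; "tcp_rot": TCP orientation; "force": force on the tool from outside, world axes, zero at the start; "moment": the same for the moment, N m; "opening": finger opening in m.
Only numpy, scipy, OpenCV 4.12 (cv2) and the standard library are available. Lean on these libraries where they do the work, as an engineer would, in place of code of your own. Each camera call takes 0.05 s, during which the arm holds its last target.

## Working session

There is one attempt and no reset: what is moved stays moved. The work goes in short steps, Python scripts to look and compute and a tool call to move; the robot and the scene stay as the last step left them, time stands still between calls to the robot, and variables do not carry over. Pictures are saved under pics/ and viewed, and the job is handed in when it is done.

Besides the shell and the picture viewer there is one more tool, called after "Request:" by a JSON object that holds its "name" and its "arguments", one argument or row to a line. drive_tool: Moves the arm, as the interface text tells. Its arguments: {"type":"object","properties":{"deltas":{"type":"array"}},"required":["deltas"]}

```bash
mkdir -p pics
cat > h.py <<'E'
import numpy as np, cv2
from rig import get_obs, vision
from scipy.spatial.transform import Rotation as R
def snap(n,f=None):
    o=get_obs(); s=vision.snapshot(n); s['o']=o
    if n=='wrist':
        T=np.eye(4);T[:3,:3]=R.from_quat(o['tcp_rot']).as_matrix();T[:3,3]=o['ee_pos']
        s['c2w']=T@np.array(s['mount'])
    else: s['c2w']=np.linalg.inv(np.array(s['world_to_cam']))
    im=np.array(s['img']); s['bgr']=im[:,:,::-1].copy()
    np.save('pics/last_%s.npy'%n,{k:v for k,v in s.items()},allow_pickle=True)
    if f: cv2.imwrite('pics/'+f,s['bgr'])
    return s
def load(n): return np.load('pics/last_%s.npy'%n,allow_pickle=True).item()
def ray(s,u,v):
    f=s['img'].shape[0]/2/np.tan(np.radians(s['fovy'])/2)
    a=np.array([(u-s['cx'])/f,(v-s['cy'])/f]);b=a.copy()
    for _ in range(30): b=a/(1+s['k1']*(b@b))
    d=s['c2w'][:3,:3]@np.array([b[0],-b[1],-1.]); return s['c2w'][:3,3],d/np.linalg.norm(d)
def onz(s,u,v,z):
    c,d=ray(s,u,v); return c+d*(z-c[2])/d[2]
def proj(s,p):
    q=np.linalg.inv(s['c2w'])@np.append(p,1.)
    a=np.array([q[0],-q[1]])/-q[2]; a=a*(1+s['k1']*(a@a))
    f=s['img'].shape[0]/2/np.tan(np.radians(s['fovy'])/2)
    return a*f+[s['cx'],s['cy']]
def crop(s,u,v,w,h,k,f):
    u0=max(0,int(u-w/2));v0=max(0,int(v-h/2))
    c=s['bgr'][v0:v0+h,u0:u0+w]; cv2.imwrite('pics/'+f,cv2.resize(c,None,fx=k,fy=k,interpolation=cv2.INTER_CUBIC)); print(f,'origin',u0,v0,'scale',k)
E
python3 - <<'E'
from h import *
for n in('scene','top','wrist'):
    s=snap(n,n+'0.png'); print(n,s['fovy'],s['cx'],s['cy'],s['k1'],s['c2w'].round(3).tolist())
print(get_obs())
E
```

```text
scene 50.12959799454018 318.54919557113243 194.701637198215 -0.11047444039035068 [[0.726, -0.392, 0.564, 0.939], [0.687, 0.383, -0.618, -0.626], [0.026, 0.836, 0.547, 0.501], [0.0, 0.0, 0.0, 1.0]]
top 53.3237247761037 321.78064106373154 193.45217506072953 -0.028591990577341343 [[-0.029, 0.992, -0.12, 0.424], [-0.999, -0.034, -0.041, -0.177], [-0.045, 0.118, 0.992, 0.774], [0.0, 0.0, 0.0, 1.0]]
wrist 67.06434038677163 320.6766045338332 205.08575019218364 -0.05164511986917138 [[0.352, 0.884, 0.309, 0.299], [-0.936, 0.332, 0.115, -0.555], [-0.001, -0.33, 0.944, 0.373], [0.0, 0.0, 0.0, 1.0]]
{'t': 0.15, 'joint_pos': array([-1.21339603e+00,  3.53505356e-01,  1.63394316e+00, -3.71725358e-06,
        1.15519021e+00, -2.41949410e-03]), 'joint_vel': array([-1.25680320e-03, -2.07267409e-03, -2.60147496e-03, -6.49796062e-06,
       -3.57332237e-04,  1.10975789e-03]), 'joint_torque': array([-8.69498035e-04, -6.05639505e+01, -3.42346501e+01, -4.32104605e-05,
        6.12815784e-03,  4.85869077e-05]), 'ee_pos': array([ 0.21993108, -0.58465208,  0.23073258]), 'tcp_rot': array([ 9.83859551e-01,  1.78941640e-01, -9.40207254e-05, -5.14520032e-04]), 'force': array([ 0.63000638,  0.04385942, -0.23306432]), 'moment': array([-0.03230708, -0.01152874,  0.01462306]), 'opening': 0.08556261534224775}
```

View pics/scene0.png

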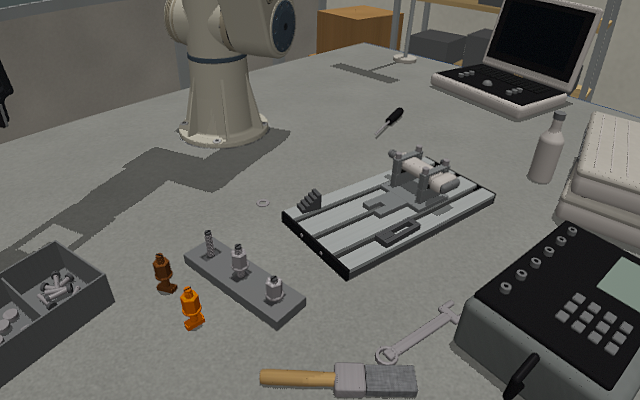

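View pics/top0.png

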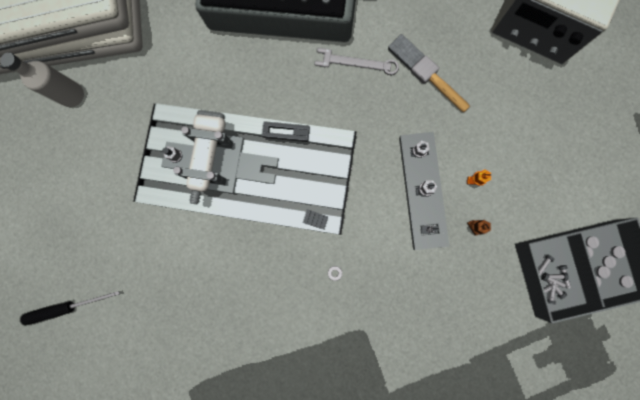

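View pics/wrist0.png

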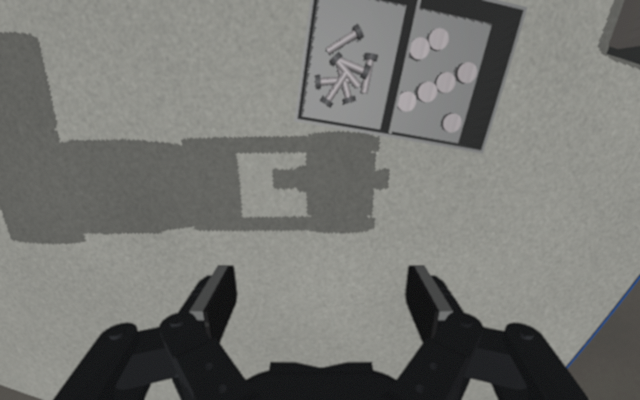

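Run:
```python
from h import *
crop(load('scene'),245,275,150,110,5,'c1.png'); crop(load('top'),425,190,100,125,5,'c2.png'); crop(load('top'),235,165,160,110,5,'c3.png')
```

```text
c1.png origin 170 220 scale 5
c2.png origin 375 127 scale 5
c3.png origin 155 110 scale 5
```

View pics/c1.png

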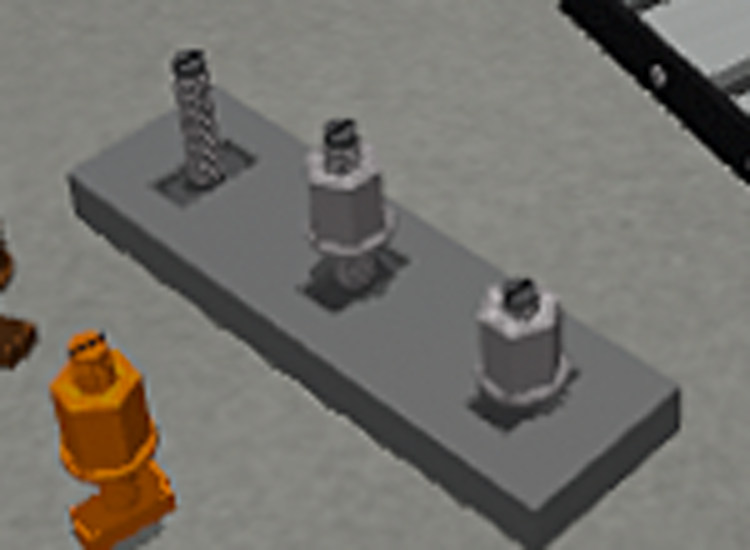

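View pics/c2.png

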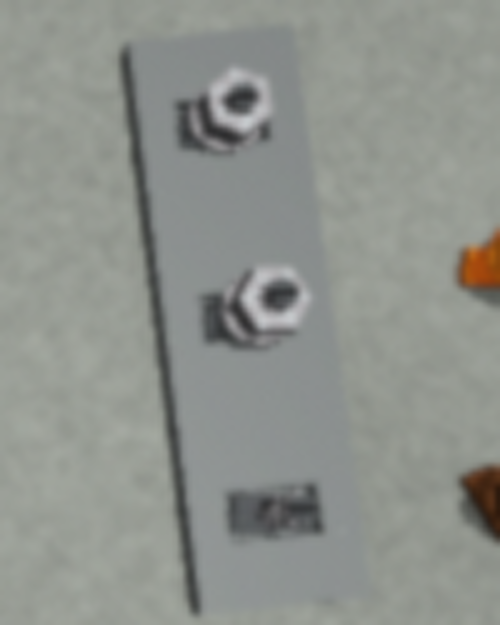

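View pics/c3.png

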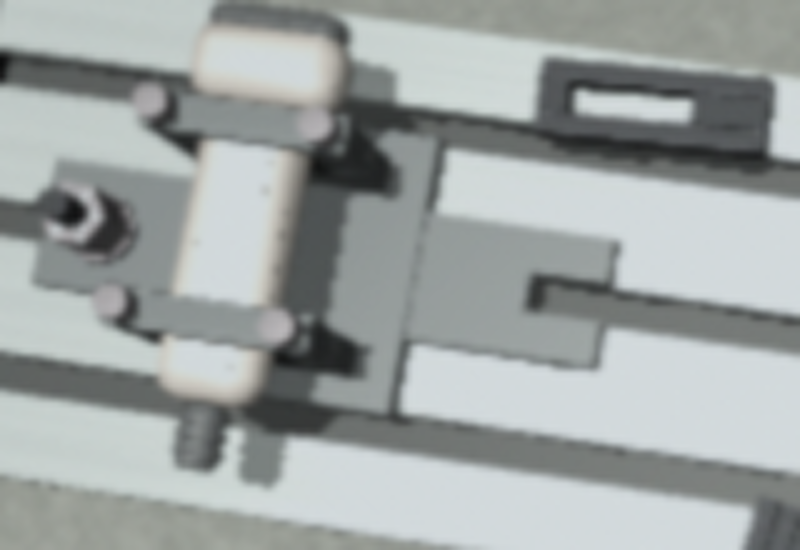

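Candidates for the T-bolt, in scene pixels:
- Middle rack bolt (239,250): nut high, shank showing below it, tallest.
- Rack end bolt (275,288): nut low, so it is the short one.
- Rack bolt without a nut (209,240).
- Orange (192,305) and brown (163,270) look-alikes.

I choose the middle one. In the top view it is at about (430,186), and the notch's inner end is at about (262,169).

Run:
```python
from h import *
s=load('top'); c=load('scene')
print('bolt top',onz(s,430.6,186,.08)); print('scene',onz(c,238.5,246,.08))
for p in [(400,136.5),(434,133),(414,248),(448,246)]: print('rack',onz(s,*p,.02))
# foot corners, notch
for u,v in [(617,242),(597,367),(540,275),(530,308),(612,290),(604,325)]: print(onz(s,155+u/5,110+v/5,.034))
for p in [(155,104),(356,131),(341,234),(134,201)]: print('plate',onz(s,*p,.024))
w=load('wrist'); print(np.array(w['mount']).round(4))
```

```text
bolt top [ 0.51384745 -0.33834446  0.08      ]
scene [ 0.51768775 -0.34075479  0.08      ]
rack [ 0.61979021 -0.29977097  0.02      ]
rack [ 0.62417421 -0.36515194  0.02      ]
rack [ 0.40639587 -0.3146637   0.02      ]
rack [ 0.40819217 -0.37765195  0.02      ]
[ 0.5827241  -0.06576937  0.034     ]
[ 0.53493837 -0.05743048  0.034     ]
[ 0.5710796  -0.03609427  0.034     ]
[ 0.55848614 -0.03212978  0.034     ]
[ 0.56425266 -0.06357851  0.034     ]
[ 0.55091227 -0.06032784  0.034     ]
plate [0.70564981 0.18291344 0.024     ]
plate [ 0.63293617 -0.21547785  0.024     ]
plate [ 0.43636962 -0.17979954  0.024     ]
plate [0.5116353  0.22025679 0.024     ]
[[-3.000e-04  9.441e-01  3.296e-01  8.440e-02]
 [ 1.000e+00  4.000e-04 -3.000e-04  3.000e-04]
 [-4.000e-04  3.296e-01 -9.441e-01 -1.428e-01]
 [ 0.000e+00  0.000e+00  0.000e+00  1.000e+00]]
```

Request:
{"name": "drive_tool", "arguments": {
  "deltas": [
    {"tx":0.15,"ty":0.125,"tz":-0.02,"rz":0.39,"jaw":-1},
    {"tx":0.15,"ty":0.125,"tz":-0.02,"rz":0.39,"jaw":-1},
    {"tx":0.15,"ty":0.125,"tz":-0.02,"rz":0.39,"jaw":-1},
    {"tx":0.15,"ty":0.125,"tz":-0.02,"rz":0.39,"jaw":-1},
    {"tx":0.15,"ty":0.125,"tz":-0.02,"rz":0.39,"jaw":-1}
  ]
}}

```text
$.deltas[0]: bad value
```

Request:
{"name": "drive_tool", "arguments": {
  "deltas": [
    {"tx":0.145,"ty":0.12,"tz":-0.02,"rz":0.39,"jaw":-1},
    {"tx":0.145,"ty":0.12,"tz":-0.02,"rz":0.39,"jaw":-1},
    {"tx":0.145,"ty":0.12,"tz":-0.02,"rz":0.39,"jaw":-1},
    {"tx":0.145,"ty":0.12,"tz":-0.02,"rz":0.39,"jaw":-1},
    {"tx":0.145,"ty":0.12,"tz":-0.02,"rz":0.39,"jaw":-1}
  ]
}}

```text
$.deltas[0]: bad value
```

Request:
{"name": "drive_tool", "arguments": {
  "deltas": [
    {"rz":0.39,"jaw":-1},
    {"rz":0.39,"jaw":-1},
    {"rz":0.39,"jaw":-1},
    {"rz":0.39,"jaw":-1},
    {"rz":0.39,"jaw":-1}
  ]
}}

```text
$.deltas[0]: bad value
```

Request:
{"name": "drive_tool", "arguments": {
  "deltas": [
    {"rz":0.39,"jaw":-0.2},
    {"rz":0.39,"jaw":-0.2},
    {"rz":0.39,"jaw":-0.2},
    {"rz":0.39,"jaw":-0.2},
    {"rz":0.39,"jaw":-0.2}
  ]
}}

```text
$.deltas[0]: bad value
```

Request:
{"name": "drive_tool", "arguments": {
  "deltas": [
    {"rz":0.39,"jaw":-0.2},
    {"rz":0.39,"jaw":-0.2},
    {"rz":0.39,"jaw":-0.2},
    {"rz":0.39,"jaw":-0.2},
    {"rz":0.39,"jaw":-0.2}
  ]
}}

```text
$.deltas[0]: bad value
```

Run:
```python
from h import *
s=snap('wrist','w1.png'); o=s['o']; print(o['t'],o['ee_pos'],o['joint_pos'].round(3),R.from_quat(o['tcp_rot']).as_matrix().round(4).tolist(),o['opening'])
```

```text
0.15 [ 0.21993108 -0.58465208  0.23073258] [-1.213  0.354  1.634 -0.     1.155 -0.002] [[0.936, 0.3521, -0.0004], [0.3521, -0.936, 0.001], [-0.0, -0.001, -1.0]] 0.08556261534224775
```

View pics/w1.png

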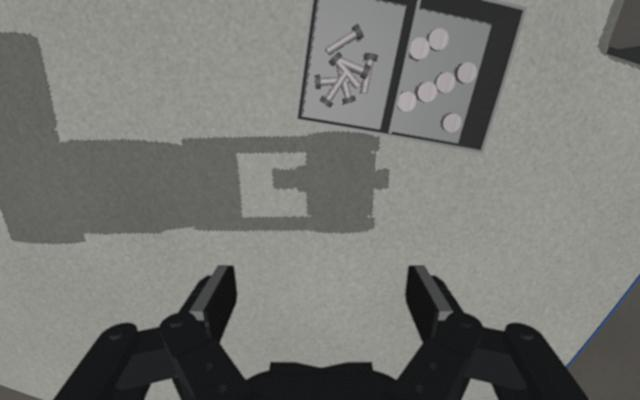

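Request:
{"name": "drive_tool", "arguments": {
  "deltas": [
    {"tx":0.15,"ty":0.125,"tz":-0.02,"rx":0,"ry":0,"rz":0.39,"jaw":-1},
    {"tx":0.15,"ty":0.125,"tz":-0.02,"rx":0,"ry":0,"rz":0.39,"jaw":-1},
    {"tx":0.15,"ty":0.125,"tz":-0.02,"rx":0,"ry":0,"rz":0.39,"jaw":-1},
    {"tx":0.15,"ty":0.125,"tz":-0.02,"rx":0,"ry":0,"rz":0.39,"jaw":-1},
    {"tx":0.15,"ty":0.125,"tz":-0.02,"rx":0,"ry":0,"rz":0.39,"jaw":-1}
  ]
}}

```text
t: 0.62
ee_pos: [0.3719, -0.4576, 0.2108]
tcp_rot: [0.883, 0.47, 0.0, -0.0]
force: [0.8, -0.7, -0.5]
opening: 0.0855
```

Request:
{"name": "drive_tool", "arguments": {
  "deltas": [
    {"tx":0.145,"ty":0.12,"tz":-0.02,"rx":0,"ry":0,"rz":0.39,"jaw":-1},
    {"tx":0.145,"ty":0.12,"tz":-0.02,"rx":0,"ry":0,"rz":0.39,"jaw":-1},
    {"tx":0.145,"ty":0.12,"tz":-0.02,"rx":0,"ry":0,"rz":0.39,"jaw":-1},
    {"tx":0.145,"ty":0.12,"tz":-0.02,"rx":0,"ry":0,"rz":0.39,"jaw":-1},
    {"tx":0.145,"ty":0.12,"tz":-0.02,"rx":0,"ry":0,"rz":0.39,"jaw":-1}
  ]
}}

```text
t: 1.03
ee_pos: [0.5177, -0.337, 0.1907]
tcp_rot: [0.699, 0.715, 0.0, -0.0]
force: [1.1, -1.0, -0.5]
opening: 0.0855
```

Request:
{"name": "drive_tool", "arguments": {
  "deltas": [
    {"tx":0,"ty":0,"tz":0,"rx":0,"ry":0,"rz":0.39,"jaw":-0.2},
    {"tx":0,"ty":0,"tz":0,"rx":0,"ry":0,"rz":0.39,"jaw":-0.2},
    {"tx":0,"ty":0,"tz":0,"rx":0,"ry":0,"rz":0.39,"jaw":-0.2},
    {"tx":0,"ty":0,"tz":0,"rx":0,"ry":0,"rz":0.39,"jaw":-0.2},
    {"tx":0,"ty":0,"tz":0,"rx":0,"ry":0,"rz":0.39,"jaw":-0.2}
  ]
}}

```text
t: 1.45
ee_pos: [0.5151, -0.3398, 0.191]
tcp_rot: [0.452, 0.892, -0.0, -0.0]
force: [-0.5, -0.2, 0.1]
opening: 0.0513
```

Request:
{"name": "drive_tool", "arguments": {
  "deltas": [
    {"tx":0,"ty":0,"tz":0,"rx":0,"ry":0,"rz":0.39,"jaw":-0.2},
    {"tx":0,"ty":0,"tz":0,"rx":0,"ry":0,"rz":0.39,"jaw":-0.2},
    {"tx":0,"ty":0,"tz":0,"rx":0,"ry":0,"rz":0.39,"jaw":-0.2},
    {"tx":0,"ty":0,"tz":0,"rx":0,"ry":0,"rz":0.39,"jaw":-0.2},
    {"tx":0,"ty":0,"tz":0,"rx":0,"ry":0,"rz":0.39,"jaw":-0.2}
  ]
}}

```text
t: 1.87
ee_pos: [0.5149, -0.3399, 0.1911]
tcp_rot: [0.162, 0.987, 0.0, -0.0]
force: [-0.1, -1.0, -0.2]
opening: 0.0513
```

Request:
{"name": "drive_tool", "arguments": {
  "deltas": [
    {"tx":0,"ty":0,"tz":0,"rx":0,"ry":0,"rz":0.39,"jaw":-0.2},
    {"tx":0,"ty":0,"tz":0,"rx":0,"ry":0,"rz":0.39,"jaw":-0.2},
    {"tx":0,"ty":0,"tz":0,"rx":0,"ry":0,"rz":0.39,"jaw":-0.2},
    {"tx":0,"ty":0,"tz":0,"rx":0,"ry":0,"rz":0.39,"jaw":-0.2},
    {"tx":0,"ty":0,"tz":0,"rx":0,"ry":0,"rz":0.39,"jaw":-0.2}
  ]
}}

```text
t: 2.28
ee_pos: [0.5149, -0.3399, 0.1911]
tcp_rot: [-0.143, 0.99, 0.0, -0.0]
force: [0.3, 0.2, 0.6]
opening: 0.0514
```

Run:
```python
from h import *
s=snap('wrist','w1.png'); o=s['o']; print(o['t'],o['ee_pos'],o['joint_pos'].round(3),R.from_quat(o['tcp_rot']).as_matrix().round(4).tolist(),o['opening'])
```

```text
2.2833 [ 0.51492124 -0.33990793  0.19109726] [-0.586  0.38   1.689 -0.     1.073 -2.444] [[-0.9589, -0.2836, -0.0003], [-0.2836, 0.9589, 0.0002], [0.0002, 0.0003, -1.0]] 0.051434476495819066
```

View pics/w1.png

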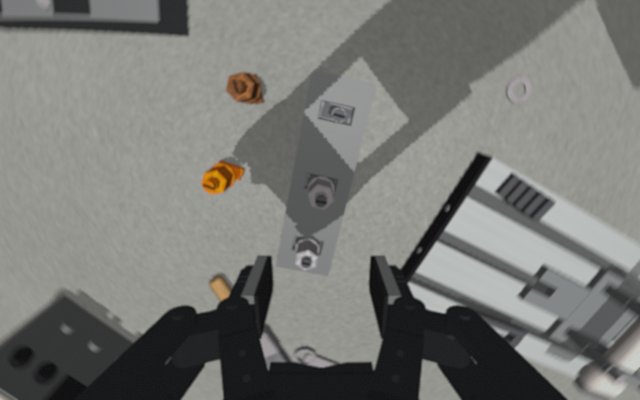

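Run:
```python
from h import *
s=load('wrist'); 
c=s['bgr'][160:230,280:360]; c=cv2.convertScaleAbs(c,alpha=2.0); cv2.imwrite('pics/c4.png',cv2.resize(c,None,fx=8,fy=8,interpolation=cv2.INTER_CUBIC))
```

```text
(no output)
```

View pics/c4.png

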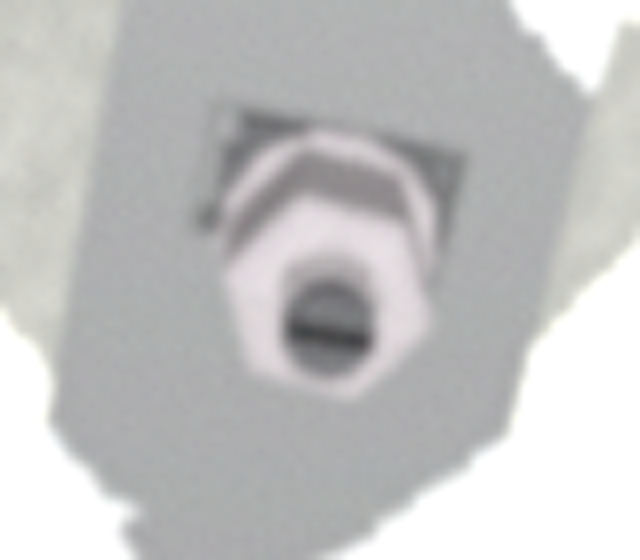

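Run:
```python
from h import *
s=load('wrist')
P=lambda x,y,z: onz(s,280+x/8-.5+.0625,160+y/8-.5+.0625,z)
print('shank',P(329,328,.080))
a,b=P(290,321,.08),P(368,338,.08); print('groove deg',np.degrees(np.arctan2(*(b-a)[1::-1])))
V=np.array([P(x,y,.066) for x,y in [(228,275),(305,200),(405,222),(432,325),(352,398),(250,372)]])
c=V.mean(0);print('hexc',c); d=V-c
print(np.hypot(d[:,0],d[:,1])*1e3); an=np.degrees(np.arctan2(d[:,1],d[:,0])); print(an, (an%60).round(1))
p=[P(x,y,.02) for x,y in [(235,105),(465,155)]]; print('pocket',p, np.degrees(np.arctan2(*(p[1]-p[0])[1::-1])))
x=R.from_quat(s['o']['tcp_rot']).as_matrix(); print('tool y ang',np.degrees(np.arctan2(x[1,1],x[0,1])))
```

```text
shank [ 0.51359875 -0.34075339  0.08      ]
groove deg 93.53285526369227
hexc [ 0.51468223 -0.34048099  0.066     ]
[12.0440446  12.27127268 12.83543267 12.47614997 12.51080337 12.86988995]
[ -87.82015136 -150.77892507  153.20805792   91.91391991   29.19735268
  -29.47153338] [32.2 29.2 33.2 31.9 29.2 30.5]
pocket [array([ 0.50622102, -0.35595539,  0.02      ]), array([ 0.50407843, -0.32461565,  0.02      ])] 93.91102825973717
tool y ang 106.47464485529663
```

The crop shows the middle bolt's hexagon with the groove across the shank's end at (321,201), nut high. That confirms the T-bolt. The flats' normal is at 121° in the world frame.

Request:
{"name": "drive_tool", "arguments": {
  "deltas": [
    {"tx":-0.001,"ty":-0.0007,"tz":-0.04,"rx":0,"ry":0,"rz":0.08,"jaw":-0.2},
    {"tx":-0.001,"ty":-0.0007,"tz":-0.07,"rx":0,"ry":0,"rz":0.159,"jaw":-0.2},
    {"tx":-0.001,"ty":-0.0007,"tz":-0.1,"rx":0,"ry":0,"rz":0.159,"jaw":-0.2},
    {"tx":-0.001,"ty":-0.0007,"tz":-0.12,"rx":0,"ry":0,"rz":0.159,"jaw":-0.2},
    {"tx":-0.001,"ty":-0.0007,"tz":-0.12,"rx":0,"ry":0,"rz":0.159,"jaw":-0.2}
  ]
}}

```text
t: 2.75
ee_pos: [0.5113, -0.3389, 0.0668]
tcp_rot: [-0.261, 0.965, 0.003, -0.002]
force: [-0.8, 0.1, 0.1]
opening: 0.0513
```

Run:
```python
from h import *
s=snap('wrist','w2.png');  print(s['o']['ee_pos'])
t=snap('scene'); crop(t,240,250,130,110,6,'c5.png')
```

```text
[ 0.51134512 -0.3388904   0.06683817]
c5.png origin 175 195 scale 6
```

View pics/w2.png

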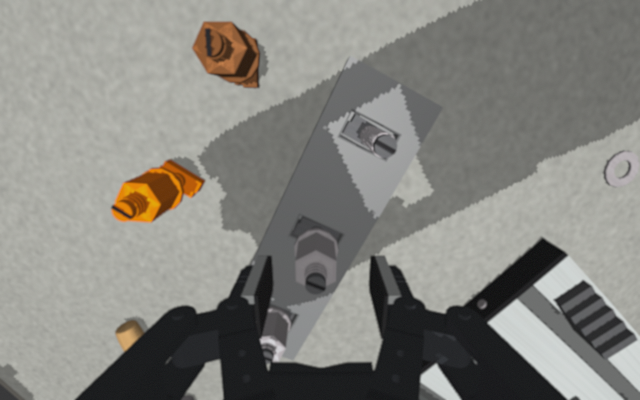

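View pics/c5.png

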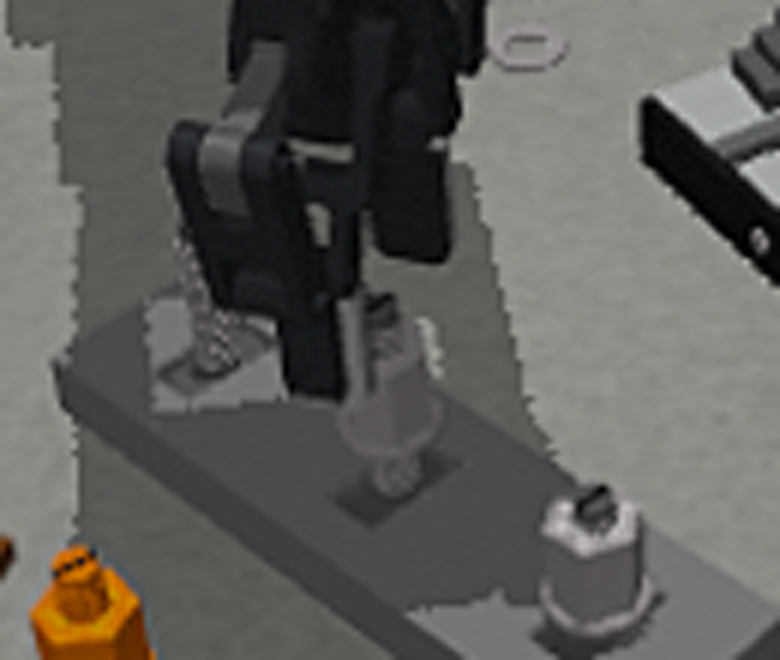

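Request:
{"name": "drive_tool", "arguments": {
  "deltas": [
    {"tx":0,"ty":0,"tz":-0.01,"rx":0,"ry":0,"rz":0,"jaw":-0.2},
    {"tx":0,"ty":0,"tz":-0.02,"rx":0,"ry":0,"rz":0,"jaw":-0.2},
    {"tx":0,"ty":0,"tz":-0.025,"rx":0,"ry":0,"rz":0,"jaw":-0.2},
    {"tx":0,"ty":0,"tz":-0.025,"rx":0,"ry":0,"rz":0,"jaw":-0.2},
    {"tx":0,"ty":0,"tz":-0.025,"rx":0,"ry":0,"rz":0,"jaw":-0.2}
  ]
}}

```text
t: 3.27
ee_pos: [0.514, -0.3406, 0.0462]
tcp_rot: [-0.262, 0.965, 0.0, -0.0]
force: [-0.3, 0.9, 0.3]
opening: 0.0513
```

Run:
```python
from h import *
s=snap('wrist','w3.png');  o=s['o'];print(o['ee_pos'],R.from_quat(o['tcp_rot']).as_matrix().round(4).tolist())
t=snap('scene'); crop(t,240,250,130,110,6,'c6.png')
```

```text
[ 0.51399918 -0.34062072  0.04621161] [[-0.8624, -0.5063, -0.0002], [-0.5063, 0.8624, 0.0001], [0.0001, 0.0002, -1.0]]
c6.png origin 175 195 scale 6
```

View pics/w3.png

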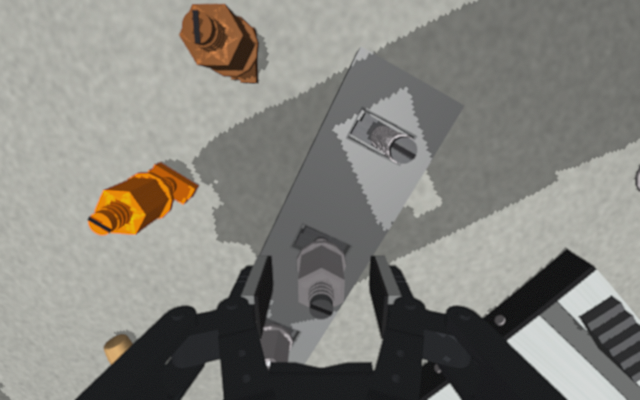

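View pics/c6.png

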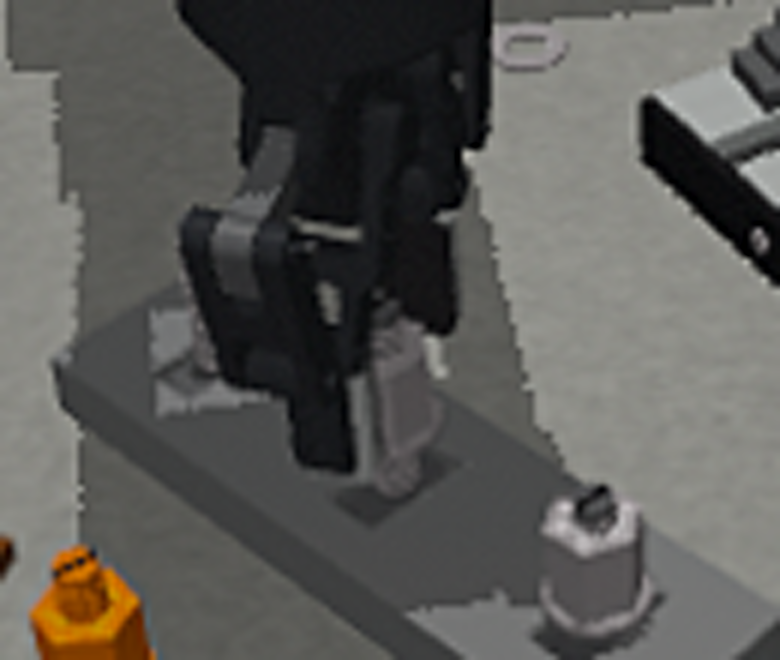

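Run:
```python
from h import *
t=load('scene'); s=load('wrist'); M=R.from_quat(s['o']['tcp_rot']).as_matrix(); p=s['o']['ee_pos']
for sg in(-1,1):
  for sx in (-1,1):
   for dz in (-.013,0,.013):
    q=p+M[:,1]*sg*.0257+M[:,0]*.011*sx+[0,0,dz]; print(sg,sx,dz,((proj(t,q)-[175,195])*6).round())
print('axis', [((proj(t,[.514,-.3406,z])-[175,195])*6).round().tolist() for z in (.008,.03,.038,.042,.066,.08)])
f=lambda u,v,z:onz(s,u,v,z)
print('shank end',onz(s,321,309,.08),'axis at TCP px',proj(s,[p[0],p[1],.08]))
```

```text
-1 -1 -0.013 [390. 510.]
-1 -1 0 [386. 473.]
-1 -1 0.013 [382. 435.]
-1 1 -0.013 [310. 494.]
-1 1 0 [305. 457.]
-1 1 0.013 [300. 419.]
1 -1 -0.013 [460. 380.]
1 -1 0 [457. 343.]
1 -1 0.013 [454. 306.]
1 1 -0.013 [384. 366.]
1 1 0 [380. 329.]
1 1 0.013 [376. 292.]
axis [[395.0, 504.0], [388.0, 444.0], [386.0, 422.0], [384.0, 411.0], [377.0, 341.0], [372.0, 299.0]]
shank end [ 0.51452659 -0.34046363  0.08      ] axis at TCP px [321.30128755 307.99549752]
```

Request:
{"name": "drive_tool", "arguments": {
  "deltas": [
    {"tx":0.0003,"ty":0,"tz":0.002,"rx":0,"ry":0,"rz":0,"jaw":0.3},
    {"tx":0.0003,"ty":0,"tz":0.002,"rx":0,"ry":0,"rz":0,"jaw":0.7},
    {"tx":0.0003,"ty":0,"tz":0.002,"rx":0,"ry":0,"rz":0,"jaw":1},
    {"tx":0.0003,"ty":0,"tz":0.002,"rx":0,"ry":0,"rz":0,"jaw":1},
    {"tx":0.0003,"ty":0,"tz":0.002,"rx":0,"ry":0,"rz":0,"jaw":1}
  ]
}}

```text
t: 3.78
ee_pos: [0.5147, -0.3407, 0.0491]
tcp_rot: [-0.262, 0.965, -0.0, 0.0]
force: [-0.6, 1.3, 5.7]
opening: 0.0201
```

Request:
{"name": "drive_tool", "arguments": {
  "deltas": [
    {"tx":0,"ty":0,"tz":0,"rx":0,"ry":0,"rz":0,"jaw":1},
    {"tx":0,"ty":0,"tz":0,"rx":0,"ry":0,"rz":0,"jaw":1},
    {"tx":0,"ty":0,"tz":0,"rx":0,"ry":0,"rz":0,"jaw":1}
  ]
}}

```text
t: 4.03
ee_pos: [0.5147, -0.3407, 0.0491]
tcp_rot: [-0.262, 0.965, -0.0, 0.0]
force: [0.4, 2.3, 5.1]
opening: 0.0204
```

Run:
```python
from h import *
s=snap('wrist','w4.png');  o=s['o'];print(o['t'],o['ee_pos'],o['opening'],o['force'],o['moment'])
```

```text
4.0333 [ 0.51468487 -0.34073261  0.04907472] 0.020447942956593638 [0.35007658 2.34587606 5.11776784] [ 0.25588845  0.12487501 -0.08753177]
```

View pics/w4.png

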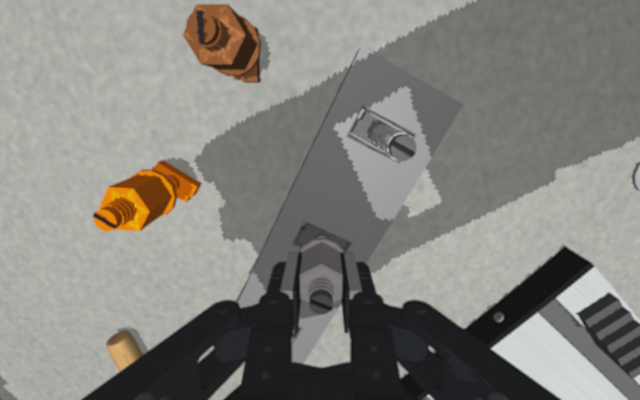

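Request:
{"name": "drive_tool", "arguments": {
  "deltas": [
    {"tx":0,"ty":0,"tz":0.012,"rx":0,"ry":0,"rz":0,"jaw":1},
    {"tx":0,"ty":0,"tz":0.03,"rx":0,"ry":0,"rz":0,"jaw":1},
    {"tx":0,"ty":0,"tz":0.05,"rx":0,"ry":0,"rz":0,"jaw":1},
    {"tx":0,"ty":0,"tz":0.08,"rx":0,"ry":0,"rz":0,"jaw":1},
    {"tx":0,"ty":0,"tz":0.08,"rx":0,"ry":0,"rz":0,"jaw":1}
  ]
}}

```text
t: 4.5
ee_pos: [0.5169, -0.3424, 0.1342]
tcp_rot: [-0.262, 0.965, -0.003, 0.002]
force: [0.7, -0.1, -2.1]
opening: 0.0201
```

Run:
```python
from h import *
s=snap('wrist','w5.png');  o=s['o'];print(o['t'],o['ee_pos'],o['opening'],o['force'],o['moment'])
t=snap('scene','s5.png')
```

```text
4.5 [ 0.51688507 -0.34242204  0.13418255] 0.02012209606423293 [ 0.69856917 -0.10630778 -2.07217365] [-0.05980875 -0.03935455  0.0045423 ]
```

View pics/w5.png

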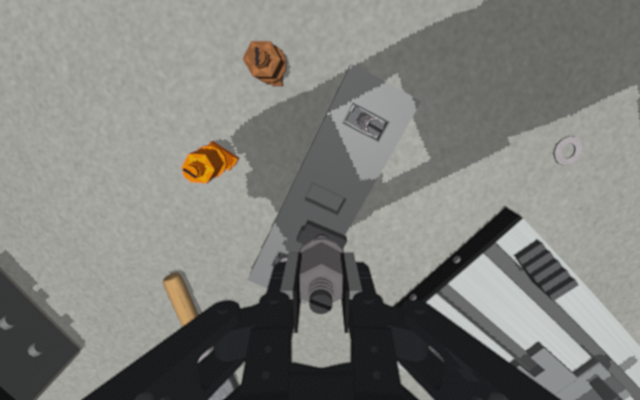

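View pics/s5.png

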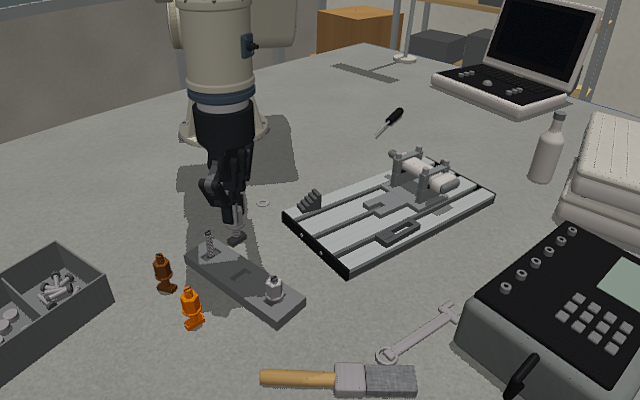

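Request:
{"name": "drive_tool", "arguments": {
  "deltas": [
    {"tx":0.007,"ty":0.035,"tz":0,"rx":0,"ry":0,"rz":-0.04,"jaw":1},
    {"tx":0.014,"ty":0.075,"tz":0,"rx":0,"ry":0,"rz":-0.08,"jaw":1},
    {"tx":0.02,"ty":0.115,"tz":0,"rx":0,"ry":0,"rz":-0.12,"jaw":1},
    {"tx":0.027,"ty":0.155,"tz":0,"rx":0,"ry":0,"rz":-0.156,"jaw":1},
    {"tx":0.033,"ty":0.19,"tz":0,"rx":0,"ry":0,"rz":-0.156,"jaw":1}
  ]
}}

```text
t: 5.02
ee_pos: [0.5462, -0.1483, 0.1271]
tcp_rot: [-0.141, 0.99, 0.001, -0.001]
force: [0.6, -0.2, -1.7]
opening: 0.0206
```

Request:
{"name": "drive_tool", "arguments": {
  "deltas": [
    {"tx":0.005,"ty":0.03,"tz":0,"rx":0,"ry":0,"rz":0,"jaw":1},
    {"tx":0.008,"ty":0.05,"tz":0,"rx":0,"ry":0,"rz":0,"jaw":1},
    {"tx":0.008,"ty":0.058,"tz":0,"rx":0,"ry":0,"rz":0,"jaw":1},
    {"tx":0.008,"ty":0.058,"tz":0,"rx":0,"ry":0,"rz":0,"jaw":1},
    {"tx":0.008,"ty":0.058,"tz":0,"rx":0,"ry":0,"rz":0,"jaw":1}
  ]
}}

```text
t: 5.43
ee_pos: [0.5547, -0.0929, 0.1276]
tcp_rot: [-0.143, 0.99, 0.0, -0.001]
force: [0.8, -0.4, -1.7]
opening: 0.0204
```

Request:
{"name": "drive_tool", "arguments": {
  "deltas": [
    {"tx":0,"ty":0,"tz":0,"rx":0,"ry":0,"rz":0,"jaw":1},
    {"tx":0,"ty":0,"tz":0,"rx":0,"ry":0,"rz":0,"jaw":1}
  ]
}}

```text
t: 5.6
ee_pos: [0.5551, -0.0939, 0.128]
tcp_rot: [-0.142, 0.99, -0.0, -0.0]
force: [-0.3, 0.7, -1.4]
opening: 0.0203
```

Run:
```python
from h import *
s=snap('wrist','w6.png');  o=s['o'];print(o['t'],o['ee_pos'],o['joint_pos'].round(2),o['opening'],o['force'],o['moment'],R.from_quat(o['tcp_rot']).as_matrix().round(4).tolist())
t=snap('top','t6.png'); snap('scene','s6.png')
cv2.imwrite('pics/w6b.png',cv2.resize(s['bgr'][180:380,200:440],None,fx=3.3,fy=3,interpolation=cv2.INTER_CUBIC))
```

```text
5.6 [ 0.55506888 -0.09393273  0.12804669] [-0.17  0.38  1.86 -0.    0.91 -2.03] 0.02032751842094511 [-0.29214726  0.68901417 -1.44066401] [-0.03390892 -0.00199321  0.02344749] [[-0.9598, -0.2808, -0.0004], [-0.2808, 0.9598, -0.0002], [0.0005, -0.0001, -1.0]]
```

View pics/w6.png

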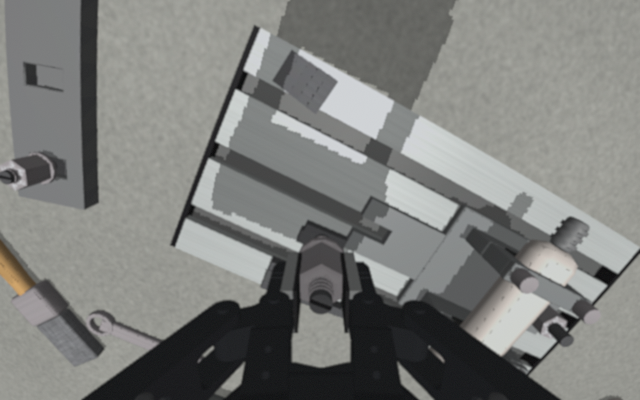

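View pics/t6.png

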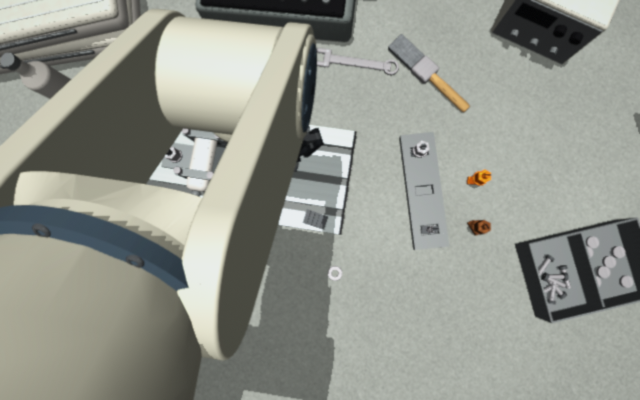

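View pics/s6.png

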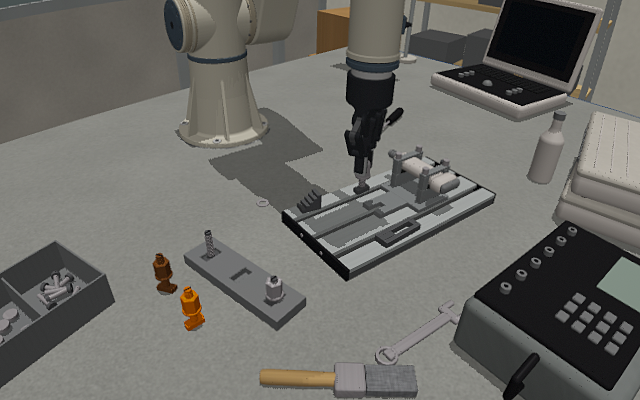

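Run:
```python
from h import *
s=load('wrist')
c=cv2.convertScaleAbs(s['bgr'][130:320,200:420],alpha=1.4,beta=10); cv2.imwrite('pics/c7.png',cv2.resize(c,None,fx=3.6,fy=3.0*1.0,interpolation=cv2.INTER_CUBIC))
c=cv2.convertScaleAbs(s['bgr'][190:260,290:410],alpha=1.5,beta=10); cv2.imwrite('pics/c8.png',cv2.resize(c,None,fx=6.5,fy=6.5,interpolation=cv2.INTER_CUBIC))
```

```text
(no output)
```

View pics/c7.png

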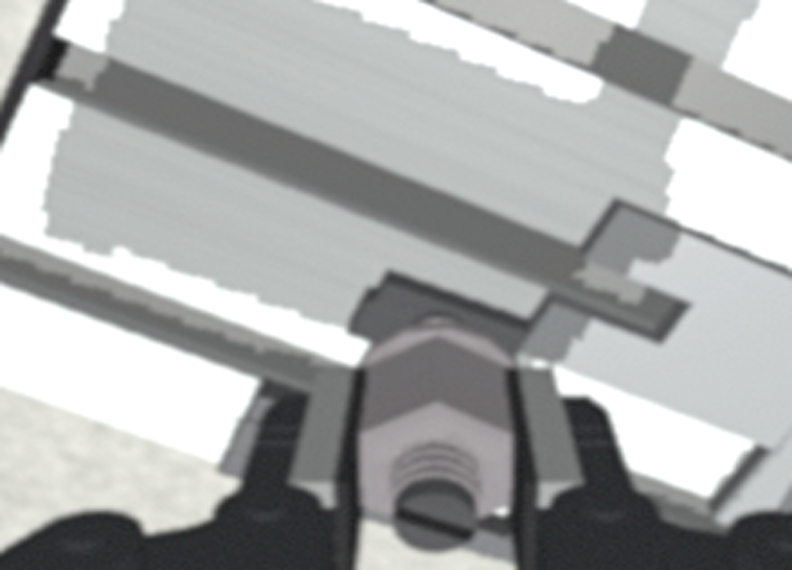

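View pics/c8.png

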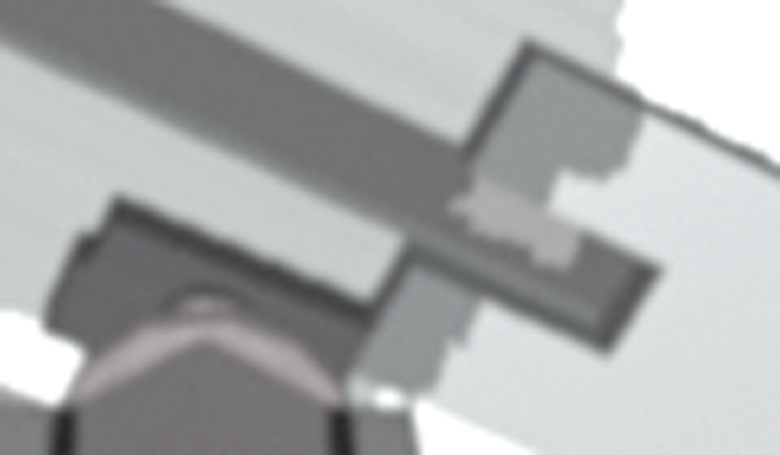

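Run:
```python
from h import *
s=load('wrist')
P=lambda x,y,z: onz(s,290+x/6.5-.42,190+y/6.5-.42,z)
ang=lambda a,b: np.degrees(np.arctan2(*(b-a)[1::-1]))
a=[P(165,0,.024),P(460,150,.024)]; b=[P(0,40,.024),P(405,240,.024)]
print('slot edges',a,ang(*a),b,ang(*b))
d=np.array([np.cos(np.radians(ang(*a))),np.sin(np.radians(ang(*a)))]); n=np.array([d[1],-d[0]])
print('width',(b[0]-a[0])[:2]@n,(b[1]-a[1])[:2]@n)
m=[P(472,170,.034),P(413,250,.034)]; i=[P(660,267,.034),P(606,352,.034)]
print('mouth',m,np.mean(m,0),'inner',i,np.mean(i,0)); print(ang(m[0],i[0]),ang(m[1],i[1]), np.linalg.norm(m[0]-m[1]),np.linalg.norm(i[0]-i[1]))
h=.128-.041
for z in(h,h+.008): 
  q=[P(120,200,z),P(375,308,z)]; print('head edge',q,ang(*q))
c=[onz(s,200+x/3.6,130+y/3,h+.072) for x,y in [(400,515),(470,533)]]; print('groove',ang(*c))
e=onz(s,200+436/3.6-.4,130+513/3-.4,h+.072);print('shank end',e, s['o']['ee_pos'])
# longer: slot from c7
a=[onz(s,200+x/3.6,130+y/3,.024) for x,y in [(110,57),(580,250)]]; b=[onz(s,200+x/3.6,130+y/3,.024) for x,y in [(50,88),(545,293)]]
print(ang(*a),ang(*b),a,b)
```

```text
slot edges [array([ 0.54342446, -0.1029035 ,  0.024     ]), array([ 0.55245091, -0.05906752,  0.024     ])] 78.36461272364124 [array([ 0.55480143, -0.12228791,  0.024     ]), array([ 0.56700769, -0.06205947,  0.024     ])] 78.54326601838004
width 0.015052692336112958 0.014861077110992469
mouth [array([ 0.55143096, -0.05907606,  0.034     ]), array([ 0.56427435, -0.06287501,  0.034     ])] [ 0.55785266 -0.06097554  0.034     ] inner [array([ 0.5574625 , -0.03071479,  0.034     ]), array([ 0.57116373, -0.03327474,  0.034     ])] [ 0.56431312 -0.03199477  0.034     ]
77.99387413116013 76.89782588312923 0.013393459571706439 0.013938332252535632
head edge [array([ 0.54701573, -0.10539995,  0.087     ]), array([ 0.55120369, -0.07696422,  0.087     ])] 81.62180609845885
head edge [array([ 0.54381043, -0.10595641,  0.095     ]), array([ 0.54781624, -0.07875747,  0.095     ])] 81.62180609845859
groove 85.84324095295749
shank end [ 0.55357477 -0.0947842   0.159     ] [ 0.55506888 -0.09393273  0.12804669]
79.04550417203184 78.37560844999997 [array([ 0.52953137, -0.17876223,  0.024     ]), array([ 0.5528625 , -0.05822294,  0.024     ])] [array([ 0.5417834 , -0.19054642,  0.024     ]), array([ 0.56819978, -0.06213338,  0.024     ])]
```

```bash
cat > ed.py <<'E'
from h import *
def edge(s,p0,p1,half=4,n=30,sign=0,z=None,t0=.1,t1=.9):
    g=cv2.GaussianBlur(cv2.cvtColor(s['bgr'],cv2.COLOR_BGR2GRAY),(3,3),0).astype(np.float32)
    p0=np.array(p0,float);p1=np.array(p1,float);d=(p1-p0)/np.linalg.norm(p1-p0);m=np.array([-d[1],d[0]])
    out=[];k=np.arange(-half,half+.01,.1)
    for t in np.linspace(t0,t1,n):
        q=p0+(p1-p0)*t+k[:,None]*m
        v=cv2.remap(g,q[None,:,0].astype(np.float32),q[None,:,1].astype(np.float32),cv2.INTER_CUBIC)[0]
        gr=np.gradient(v); gr=np.abs(gr) if sign==0 else sign*gr
        out.append(q[gr.argmax()])
    W=np.array([onz(s,u,v,z) for u,v in out])[:,:2]
    for _ in range(3):
        vx,vy,x0,y0=cv2.fitLine(W.astype(np.float32)*1000,cv2.DIST_HUBER,0,.01,.01).ravel()
        r=(W*1000-[x0,y0])@[-vy,vx]; W=W[abs(r)<max(.5,2*r.std())]
    a=np.degrees(np.arctan2(vy,vx)); a=a if a>0 else a+180
    return a,np.array([x0,y0])/1000,r.std(),len(W)
E
python3 - <<'E'
from ed import *
s=load('wrist')
C=lambda x,y:(290+x/6.5-.42,190+y/6.5-.42); D=lambda x,y:(200+x/3.6-.4,130+y/3-.4)
print('head',edge(s,C(125,200),C(375,308),z=.087,half=3))
for sg in(1,-1):
  print('slot-',sg,edge(s,D(110,57),D(580,250),z=.024,half=3,sign=sg))
  print('slot+',sg,edge(s,D(60,95),D(545,296),z=.024,half=3,sign=sg))
print(edge(s,C(478,175),C(655,268),z=.034,half=2.5),edge(s,C(415,252),C(600,350),z=.034,half=2.5),edge(s,C(660,267),C(606,352),z=.034,half=2.5))
print(edge(s,C(475,170),C(537,55),z=.034,half=2.5))
E
```

```text
head (np.float32(81.74651), array([ 0.548428  , -0.09301553], dtype=float32), np.float64(0.2185707313491863), 30)
slot- 1 (np.float32(79.120964), array([ 0.54417527, -0.11527943], dtype=float32), np.float64(0.21597346575518592), 28)
slot+ 1 (np.float32(79.53666), array([ 0.5528837 , -0.13570811], dtype=float32), np.float64(0.2985654891320474), 30)
slot- -1 (np.float32(79.40327), array([ 0.5402121 , -0.12119663], dtype=float32), np.float64(0.25129487806422246), 29)
slot+ -1 (np.float32(79.28344), array([ 0.5570364 , -0.12895411], dtype=float32), np.float64(0.2288899998521845), 29)
(np.float32(78.45139), array([ 0.55462116, -0.04451189], dtype=float32), np.float64(0.2698664334446342), 28) (np.float32(80.2724), array([ 0.5691374 , -0.04659977], dtype=float32), np.float64(0.2883640333085108), 29) (np.float32(170.02455), array([ 0.5644197 , -0.03151365], dtype=float32), np.float64(0.33782287489568996), 30)
(np.float32(0.23915642), array([ 0.5423011 , -0.05888164], dtype=float32), np.float64(0.476149664127286), 26)
```

Request:
{"name": "drive_tool", "arguments": {
  "deltas": [
    {"tx":-0.0025,"ty":0,"tz":-0.02,"rx":0,"ry":0,"rz":-0.027,"jaw":1},
    {"tx":-0.0025,"ty":0,"tz":-0.04,"rx":0,"ry":0,"rz":-0.027,"jaw":1},
    {"tx":-0.0025,"ty":0,"tz":-0.055,"rx":0,"ry":0,"rz":-0.027,"jaw":1},
    {"tx":-0.0025,"ty":0,"tz":-0.055,"rx":0,"ry":0,"rz":-0.027,"jaw":1},
    {"tx":-0.0025,"ty":0,"tz":-0.055,"rx":0,"ry":0,"rz":-0.027,"jaw":1}
  ]
}}

```text
t: 6.17
ee_pos: [0.5523, -0.093, 0.0729]
tcp_rot: [-0.121, 0.993, 0.0, -0.001]
force: [0.7, 0.4, -0.8]
opening: 0.0206
```

Request:
{"name": "drive_tool", "arguments": {
  "deltas": [
    {"tx":0,"ty":0,"tz":0,"rx":0,"ry":0,"rz":0,"jaw":1}
  ]
}}

```text
t: 6.25
ee_pos: [0.5534, -0.093, 0.0741]
tcp_rot: [-0.121, 0.993, -0.0, 0.0]
force: [0.3, 1.0, -2.3]
opening: 0.0202
```

Run:
```python
from h import *
s=snap('wrist','w7.png');  o=s['o'];print(o['t'],o['ee_pos'],o['force'],R.from_quat(o['tcp_rot']).as_matrix().round(4).tolist())
t=snap('scene')
c=cv2.convertScaleAbs(s['bgr'][150:350,220:440],alpha=1.3,beta=10); cv2.imwrite('pics/c9.png',cv2.resize(c,None,fx=3.6,fy=3,interpolation=cv2.INTER_CUBIC))
c=cv2.convertScaleAbs(t['bgr'][150:230,310:420],alpha=1.3,beta=10); cv2.imwrite('pics/c10.png',cv2.resize(c,None,fx=7,fy=7,interpolation=cv2.INTER_CUBIC))
```

```text
6.25 [ 0.55342887 -0.09303717  0.07405525] [ 0.28354972  0.95016147 -2.30487775] [[-0.9706, -0.2408, 0.0009], [-0.2408, 0.9706, -0.0002], [-0.0008, -0.0004, -1.0]]
```

View pics/c9.png

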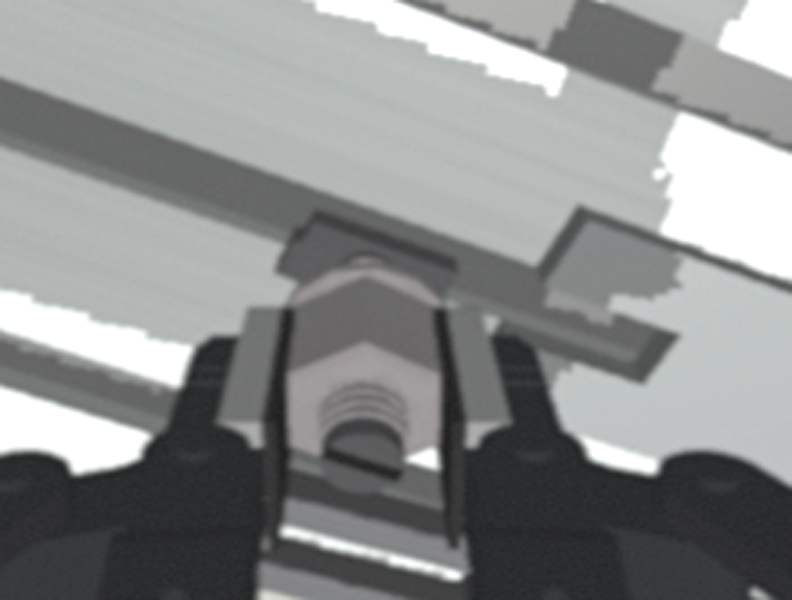

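View pics/c10.png

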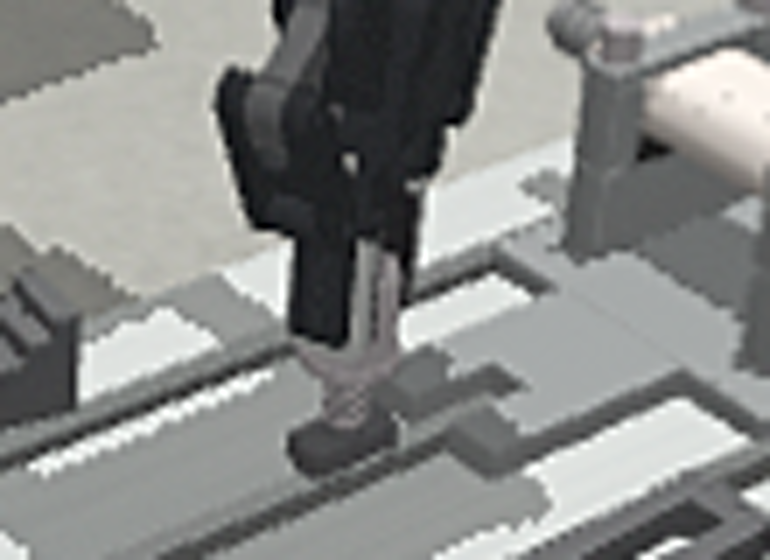

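Run:
```python
from ed import *
s=load('wrist');p=s['o']['ee_pos'];h=p[2]-.041
D=lambda x,y:(220+x/3.6-.4,150+y/3-.4)
c8=cv2.convertScaleAbs(s['bgr'][205:260,290:360],alpha=1.6,beta=20); cv2.imwrite('pics/c11.png',cv2.resize(c8,None,fx=10,fy=10,interpolation=cv2.INTER_CUBIC))
a=edge(s,D(320,213),D(455,265),z=h,half=2,t0=0.05,t1=.9,sign=-1); 
b=edge(s,D(0,78),D(540,272),z=.024,half=2.5,sign=-1); c=edge(s,D(0,140),D(280,240),z=.024,half=2.5,sign=1)
print('head',a,'\n-',b,'\n+',c)
x=lambda e,y: e[1][0]+(y-e[1][1])/np.tan(np.radians(e[0]))
y=p[1]
print(p,'head edge x',x(a,y),'slot',x(b,y),x(c,y),'centre head',x(a,y)+.007/np.sin(np.radians(a[0])),'slot centre',(x(b,y)+x(c,y))/2)
```

```text
head (np.float32(78.0787), array([ 0.54730016, -0.08976606], dtype=float32), np.float64(0.20962970780167026), 30) 
- (np.float32(79.377716), array([ 0.54014087, -0.12186592], dtype=float32), np.float64(0.20010733347817225), 30) 
+ (np.float32(79.53817), array([ 0.55286443, -0.13624549], dtype=float32), np.float64(0.2350106339866461), 30)
[ 0.55342887 -0.09303717  0.07405525] head edge x 0.5466095568940909 slot 0.5455476279735537 0.5608428517683816 centre head 0.5537638595656426 slot centre 0.5531952398709676
```

View pics/c11.png

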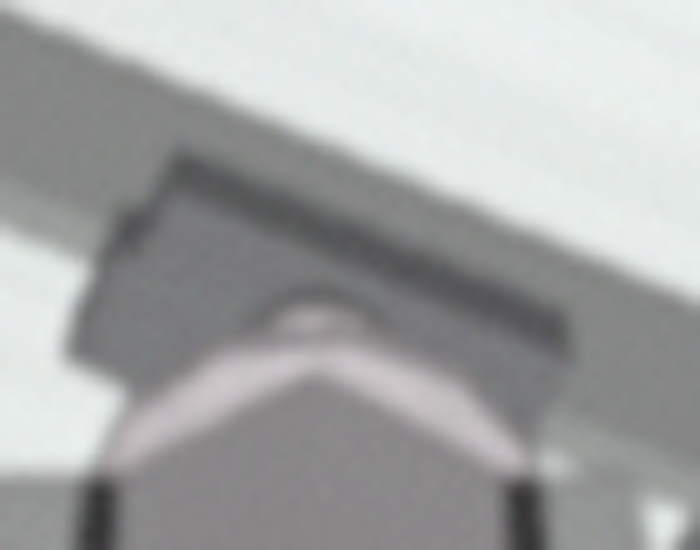

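Request:
{"name": "drive_tool", "arguments": {
  "deltas": [
    {"tx":0,"ty":0,"tz":0,"rx":0,"ry":0,"rz":0.006,"jaw":1},
    {"tx":0,"ty":0,"tz":0,"rx":0,"ry":0,"rz":0.006,"jaw":1},
    {"tx":0,"ty":0,"tz":-0.004,"rx":0,"ry":0,"rz":0.006,"jaw":1},
    {"tx":0,"ty":0,"tz":-0.008,"rx":0,"ry":0,"rz":0.006,"jaw":1},
    {"tx":0,"ty":0,"tz":-0.008,"rx":0,"ry":0,"rz":0.006,"jaw":1}
  ]
}}

```text
t: 6.77
ee_pos: [0.5524, -0.0926, 0.0645]
tcp_rot: [-0.126, 0.992, 0.0, -0.0]
force: [0.8, -1.4, -1.7]
opening: 0.0205
```

Request:
{"name": "drive_tool", "arguments": {
  "deltas": [
    {"tx":0,"ty":0,"tz":-0.002,"rx":0,"ry":0,"rz":0,"jaw":1},
    {"tx":0,"ty":0,"tz":-0.004,"rx":0,"ry":0,"rz":0,"jaw":1},
    {"tx":0,"ty":0,"tz":-0.004,"rx":0,"ry":0,"rz":0,"jaw":1}
  ]
}}

```text
t: 7.02
ee_pos: [0.5525, -0.0926, 0.0608]
tcp_rot: [-0.126, 0.992, 0.0, -0.0]
force: [0.7, 0.2, -2.0]
opening: 0.0206
```

Run:
```python
from h import *
s=snap('wrist','w8.png');  o=s['o'];print(o['t'],o['ee_pos'],o['force'],o['moment'])
t=snap('scene')
c=cv2.convertScaleAbs(s['bgr'][190:290,270:430],alpha=1.3,beta=10); cv2.imwrite('pics/c12.png',cv2.resize(c,None,fx=5,fy=5,interpolation=cv2.INTER_CUBIC))
```

```text
7.0167 [ 0.55253523 -0.09262076  0.06077393] [ 0.69028326  0.21716364 -1.95007988] [-0.03916224 -0.02016922  0.04095542]
```

View pics/c12.png

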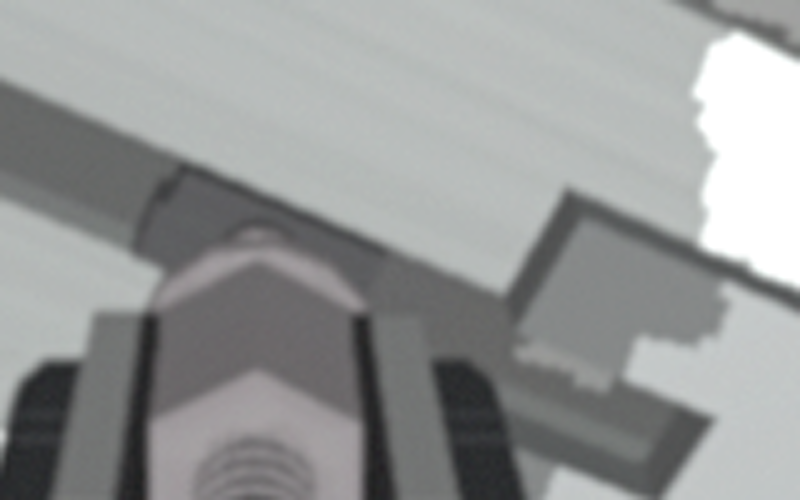

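Request:
{"name": "drive_tool", "arguments": {
  "deltas": [
    {"tx":0,"ty":0,"tz":-0.003,"rx":0,"ry":0,"rz":0,"jaw":1},
    {"tx":0,"ty":0,"tz":-0.006,"rx":0,"ry":0,"rz":0,"jaw":1},
    {"tx":0,"ty":0,"tz":-0.009,"rx":0,"ry":0,"rz":0,"jaw":1},
    {"tx":0,"ty":0,"tz":-0.011,"rx":0,"ry":0,"rz":0,"jaw":1},
    {"tx":0,"ty":0,"tz":-0.012,"rx":0,"ry":0,"rz":0,"jaw":1}
  ]
}}

```text
t: 7.53
ee_pos: [0.5526, -0.0926, 0.0488]
tcp_rot: [-0.126, 0.992, 0.0, -0.0]
force: [-0.1, -0.3, -2.1]
opening: 0.0203
```

Request:
{"name": "drive_tool", "arguments": {
  "deltas": [
    {"tx":0,"ty":0,"tz":-0.001,"rx":0,"ry":0,"rz":0,"jaw":1},
    {"tx":0,"ty":0,"tz":-0.001,"rx":0,"ry":0,"rz":0,"jaw":1}
  ]
}}

```text
t: 7.7
ee_pos: [0.5527, -0.0927, 0.048]
tcp_rot: [-0.126, 0.992, 0.0, -0.0]
force: [0.4, -0.3, -1.4]
opening: 0.0204
```

Run:
```python
from h import *
s=snap('wrist','w9.png');  o=s['o'];print(o['t'],o['ee_pos'],o['force'],o['moment'])
c=cv2.convertScaleAbs(s['bgr'][190:320,240:430],alpha=1.3,beta=10); cv2.imwrite('pics/c13.png',cv2.resize(c,None,fx=4,fy=4,interpolation=cv2.INTER_CUBIC))
```

```text
7.7 [ 0.55273749 -0.09266374  0.04804418] [ 0.36467691 -0.34845258 -1.37560608] [-0.00943671  0.03409955 -0.02645063]
```

View pics/c13.png

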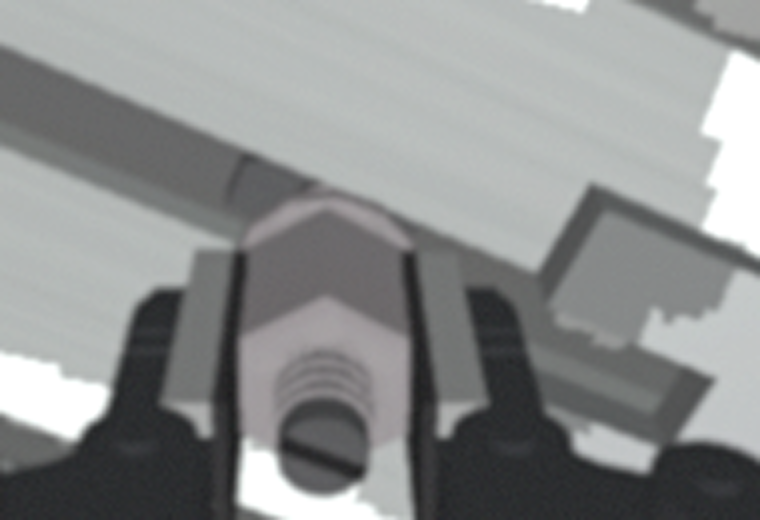

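Request:
{"name": "drive_tool", "arguments": {
  "deltas": [
    {"tx":0.0022,"ty":0.012,"tz":0,"rx":0,"ry":0,"rz":0,"jaw":1},
    {"tx":0.0045,"ty":0.024,"tz":0,"rx":0,"ry":0,"rz":0,"jaw":1},
    {"tx":0.0068,"ty":0.036,"tz":0,"rx":0,"ry":0,"rz":0,"jaw":1},
    {"tx":0.0091,"ty":0.048,"tz":0,"rx":0,"ry":0,"rz":0,"jaw":1},
    {"tx":0.0095,"ty":0.0505,"tz":0,"rx":0,"ry":0,"rz":0,"jaw":1}
  ]
}}

```text
t: 8.17
ee_pos: [0.5629, -0.0398, 0.0484]
tcp_rot: [-0.127, 0.992, 0.0, 0.0]
force: [-0.2, 0.1, -2.2]
opening: 0.0203
```

Request:
{"name": "drive_tool", "arguments": {
  "deltas": [
    {"tx":0,"ty":0,"tz":0,"rx":0,"ry":0,"rz":0,"jaw":1},
    {"tx":0,"ty":0,"tz":0,"rx":0,"ry":0,"rz":0,"jaw":1}
  ]
}}

```text
t: 8.33
ee_pos: [0.5623, -0.0418, 0.0483]
tcp_rot: [-0.127, 0.992, -0.0, -0.0]
force: [0.1, -0.3, -1.9]
opening: 0.0208
```

Run:
```python
from h import *
s=snap('wrist','w10.png');  o=s['o'];print(o['t'],o['ee_pos'],o['force'],o['moment'])
c=cv2.convertScaleAbs(s['bgr'][190:320,240:430],alpha=1.3,beta=10); cv2.imwrite('pics/c14.png',cv2.resize(c,None,fx=4,fy=4,interpolation=cv2.INTER_CUBIC))
```

```text
8.3333 [ 0.56234734 -0.04175132  0.04827087] [ 0.07618096 -0.31994445 -1.85262615] [ 0.00497921 -0.04522648  0.02134192]
```

View pics/c14.png

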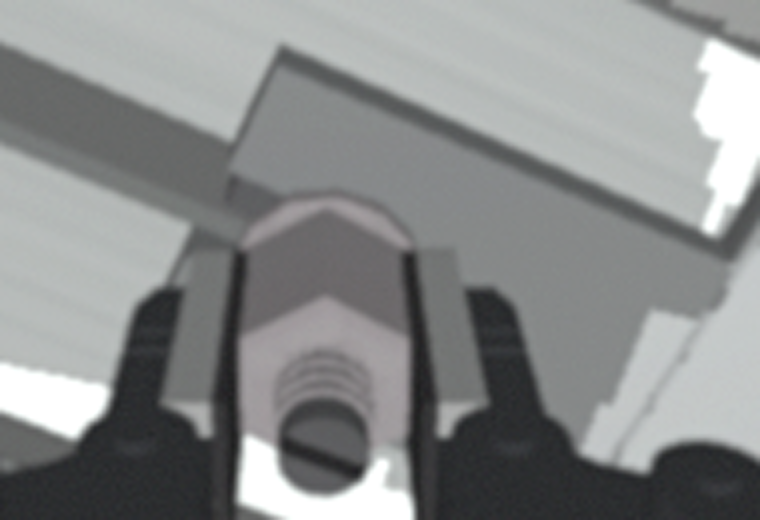

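Request:
{"name": "drive_tool", "arguments": {
  "deltas": [
    {"tx":0.0004,"ty":0.002,"tz":0,"rx":0,"ry":0,"rz":0,"jaw":1},
    {"tx":0.0006,"ty":0.003,"tz":0,"rx":0,"ry":0,"rz":0,"jaw":1},
    {"tx":0.0007,"ty":0.0035,"tz":0,"rx":0,"ry":0,"rz":0,"jaw":1},
    {"tx":0.0008,"ty":0.004,"tz":0,"rx":0,"ry":0,"rz":0,"jaw":1}
  ]
}}

```text
t: 8.72
ee_pos: [0.5631, -0.0384, 0.0483]
tcp_rot: [-0.126, 0.992, -0.0, -0.0]
force: [-0.8, 0.1, -1.3]
opening: 0.0206
```

Request:
{"name": "drive_tool", "arguments": {
  "deltas": [
    {"tx":0.0001,"ty":0.0005,"tz":0,"rx":0,"ry":0,"rz":0,"jaw":1},
    {"tx":0.0002,"ty":0.001,"tz":0,"rx":0,"ry":0,"rz":0,"jaw":1}
  ]
}}

```text
t: 8.88
ee_pos: [0.5634, -0.0373, 0.0483]
tcp_rot: [-0.126, 0.992, -0.0, 0.0]
force: [-0.0, -0.5, -1.9]
opening: 0.0205
```

Request:
{"name": "drive_tool", "arguments": {
  "deltas": [
    {"tx":0.0001,"ty":0.0005,"tz":0,"rx":0,"ry":0,"rz":0,"jaw":1},
    {"tx":0.0002,"ty":0.001,"tz":0,"rx":0,"ry":0,"rz":0,"jaw":1}
  ]
}}

```text
t: 9.05
ee_pos: [0.5635, -0.0366, 0.0483]
tcp_rot: [-0.126, 0.992, -0.0, -0.0]
force: [-0.1, -5.9, -0.9]
opening: 0.0206
```

Request:
{"name": "drive_tool", "arguments": {
  "deltas": [
    {"tx":0.0001,"ty":0.0005,"tz":0,"rx":0,"ry":0,"rz":0,"jaw":1},
    {"tx":0.0002,"ty":0.001,"tz":0,"rx":0,"ry":0,"rz":0,"jaw":1}
  ]
}}

```text
t: 9.22
ee_pos: [0.5636, -0.0363, 0.0483]
tcp_rot: [-0.127, 0.992, -0.001, -0.0]
force: [-2.0, -10.2, -1.1]
opening: 0.0204
```

Request:
{"name": "drive_tool", "arguments": {
  "deltas": [
    {"tx":0,"ty":-0.0005,"tz":-0.0007,"rx":0,"ry":0,"rz":-0.06,"jaw":1},
    {"tx":0,"ty":-0.0005,"tz":-0.0007,"rx":0,"ry":0,"rz":-0.13,"jaw":1},
    {"tx":0,"ty":-0.0005,"tz":-0.0007,"rx":0,"ry":0,"rz":-0.2,"jaw":1},
    {"tx":0,"ty":-0.0005,"tz":-0.0007,"rx":0,"ry":0,"rz":-0.26,"jaw":1},
    {"tx":0,"ty":-0.0005,"tz":-0.0007,"rx":0,"ry":0,"rz":-0.32,"jaw":1}
  ]
}}

```text
t: 9.63
ee_pos: [0.5622, -0.0361, 0.0472]
tcp_rot: [0.127, 0.992, -0.0, -0.001]
force: [-4.6, -4.3, -1.9]
opening: 0.0202
```

```bash
cat > st.py <<'E'
from h import *
o=get_obs();M=R.from_quat(o['tcp_rot']).as_matrix()
print('t',o['t'],'p',o['ee_pos'].round(4),'F',o['force'].round(1),'M',o['moment'].round(3),'yaw',np.degrees(np.arctan2(M[1,0],M[0,0])).round(2),'q6',o['joint_pos'][5].round(3),'op',round(o['opening'],4))
E
python3 st.py
```

```text
t 9.6333 p [ 0.5622 -0.0361  0.0472] F [-4.6 -4.3 -1.9] M [-0.689  0.779  0.053] yaw 165.44 q6 -1.382 op 0.0202
```

Request:
{"name": "drive_tool", "arguments": {
  "deltas": [
    {"tx":0,"ty":0,"tz":0,"rx":0,"ry":0,"rz":-0.07,"jaw":1},
    {"tx":0,"ty":0,"tz":0,"rx":0,"ry":0,"rz":-0.14,"jaw":1},
    {"tx":0,"ty":0,"tz":0,"rx":0,"ry":0,"rz":-0.2,"jaw":1},
    {"tx":0,"ty":0,"tz":0,"rx":0,"ry":0,"rz":-0.26,"jaw":1},
    {"tx":0,"ty":0,"tz":0,"rx":0,"ry":0,"rz":-0.32,"jaw":1}
  ]
}}

```text
t: 10.05
ee_pos: [0.5628, -0.0359, 0.0473]
tcp_rot: [0.369, 0.929, -0.0, -0.001]
force: [-1.6, -3.0, -2.0]
opening: 0.02
```

```bash
python3 st.py
```

```text
t 10.05 p [ 0.5628 -0.0359  0.0473] F [-1.6 -3.  -2. ] M [-0.485  0.295 -0.03 ] yaw 136.64 q6 -0.88 op 0.02
```

Request:
{"name": "drive_tool", "arguments": {
  "deltas": [
    {"tx":0,"ty":0,"tz":0,"rx":0,"ry":0,"rz":-0.05,"jaw":1},
    {"tx":0,"ty":0,"tz":0,"rx":0,"ry":0,"rz":-0.1,"jaw":1},
    {"tx":0,"ty":0,"tz":0,"rx":0,"ry":0,"rz":-0.15,"jaw":1},
    {"tx":0,"ty":0,"tz":0,"rx":0,"ry":0,"rz":-0.2,"jaw":1},
    {"tx":0,"ty":0,"tz":0,"rx":0,"ry":0,"rz":-0.25,"jaw":1}
  ]
}}

```text
t: 10.47
ee_pos: [0.5631, -0.0358, 0.0474]
tcp_rot: [0.543, 0.84, -0.0, -0.001]
force: [-2.2, -2.0, -1.6]
opening: 0.0203
```

```bash
python3 st.py;  python3 - <<'E'
from h import *
s=snap('wrist','w11.png')
E
```

```text
t 10.4667 p [ 0.5631 -0.0358  0.0474] F [-2.2 -2.  -1.6] M [-0.288  0.226 -0.   ] yaw 114.18 q6 -0.488 op 0.0203
```

View pics/w11.png

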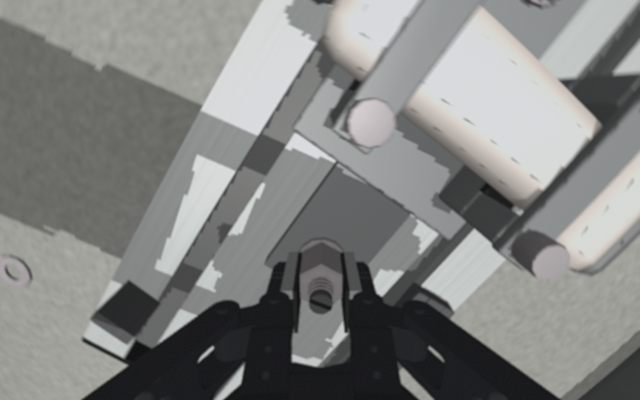

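Request:
{"name": "drive_tool", "arguments": {
  "deltas": [
    {"tx":0,"ty":0,"tz":0,"rx":0,"ry":0,"rz":-0.04,"jaw":1},
    {"tx":0,"ty":0,"tz":0,"rx":0,"ry":0,"rz":-0.08,"jaw":1},
    {"tx":0,"ty":0,"tz":0,"rx":0,"ry":0,"rz":-0.12,"jaw":1},
    {"tx":0,"ty":0,"tz":0,"rx":0,"ry":0,"rz":-0.16,"jaw":1}
  ]
}}

```text
t: 10.85
ee_pos: [0.5634, -0.0357, 0.0474]
tcp_rot: [0.643, 0.766, -0.0, -0.0]
force: [-0.1, -1.2, -2.5]
opening: 0.0206
```

```bash
python3 st.py
```

```text
t 10.85 p [ 0.5634 -0.0357  0.0474] F [-0.1 -1.2 -2.5] M [-0.287  0.067 -0.002] yaw 99.94 q6 -0.239 op 0.0206
```

Request:
{"name": "drive_tool", "arguments": {
  "deltas": [
    {"tx":0,"ty":0,"tz":0,"rx":0,"ry":0,"rz":-0.05,"jaw":1},
    {"tx":0,"ty":0,"tz":0,"rx":0,"ry":0,"rz":-0.1,"jaw":1},
    {"tx":0,"ty":0,"tz":0,"rx":0,"ry":0,"rz":-0.15,"jaw":1},
    {"tx":0,"ty":0,"tz":0,"rx":0,"ry":0,"rz":-0.2,"jaw":1}
  ]
}}

```text
t: 11.18
ee_pos: [0.5637, -0.0357, 0.0474]
tcp_rot: [0.755, 0.655, -0.0, -0.0]
force: [0.3, -1.0, -5.2]
opening: 0.0201
```

```bash
python3 st.py;  python3 - <<'E'
from ed import *
s=snap('wrist','w12.png')
c=s['bgr'][260:330,270:370]; cv2.imwrite('pics/c15.png',cv2.resize(c,None,fx=7,fy=7,interpolation=cv2.INTER_CUBIC))
E
```

```text
t 11.1833 p [ 0.5637 -0.0357  0.0474] F [ 0.3 -1.  -5.2] M [-0.143 -0.095  0.061] yaw 81.9 q6 0.076 op 0.0201
```

View pics/c15.png

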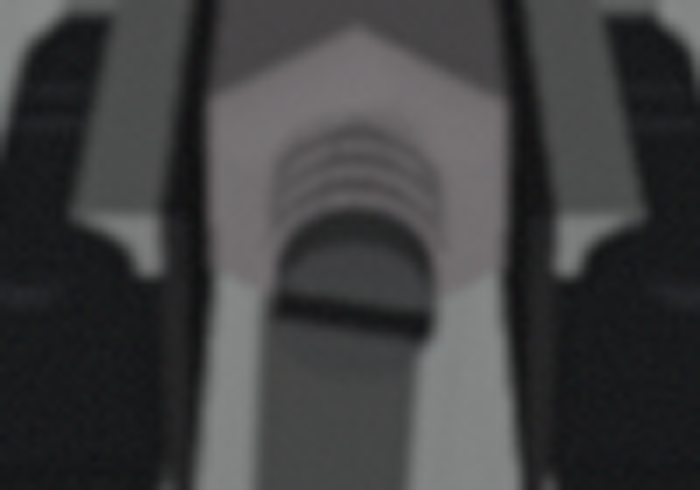

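Request:
{"name": "drive_tool", "arguments": {
  "deltas": [
    {"tx":0,"ty":0.0003,"tz":-0.0003,"rx":0,"ry":0,"rz":-0.06,"jaw":1},
    {"tx":0,"ty":0.0005,"tz":-0.0004,"rx":0,"ry":0,"rz":-0.12,"jaw":1},
    {"tx":0,"ty":0.0005,"tz":-0.0005,"rx":0,"ry":0,"rz":-0.18,"jaw":1},
    {"tx":0,"ty":0.0005,"tz":-0.0006,"rx":0,"ry":0,"rz":-0.24,"jaw":1},
    {"tx":0,"ty":0.0005,"tz":-0.0007,"rx":0,"ry":0,"rz":-0.3,"jaw":1}
  ]
}}

```text
t: 11.65
ee_pos: [0.5641, -0.0355, 0.0469]
tcp_rot: [0.887, 0.461, 0.0, 0.0]
force: [1.0, -3.3, -2.7]
opening: 0.0203
```

```bash
python3 st.py
```

```text
t 11.65 p [ 0.5641 -0.0355  0.0469] F [ 1.  -3.3 -2.7] M [-0.603 -0.202  0.082] yaw 54.96 q6 0.547 op 0.0203
```

Request:
{"name": "drive_tool", "arguments": {
  "deltas": [
    {"tx":0,"ty":0,"tz":-0.0001,"rx":0,"ry":0,"rz":-0.06,"jaw":1},
    {"tx":0,"ty":0,"tz":-0.0002,"rx":0,"ry":0,"rz":-0.12,"jaw":1},
    {"tx":0,"ty":0,"tz":-0.0003,"rx":0,"ry":0,"rz":-0.18,"jaw":1},
    {"tx":0,"ty":0,"tz":-0.0004,"rx":0,"ry":0,"rz":-0.24,"jaw":1},
    {"tx":0,"ty":0,"tz":-0.0005,"rx":0,"ry":0,"rz":-0.3,"jaw":1}
  ]
}}

```text
t: 12.07
ee_pos: [0.5643, -0.0357, 0.0465]
tcp_rot: [0.97, 0.242, 0.0, 0.0]
force: [0.9, -4.1, -2.7]
opening: 0.0201
```

```bash
python3 st.py
```

```text
t 12.0667 p [ 0.5643 -0.0357  0.0465] F [ 0.9 -4.1 -2.7] M [-0.763 -0.206  0.043] yaw 27.96 q6 1.018 op 0.0201
```

Request:
{"name": "drive_tool", "arguments": {
  "deltas": [
    {"tx":0,"ty":0,"tz":-0.0001,"rx":0,"ry":0,"rz":-0.06,"jaw":1},
    {"tx":0,"ty":0,"tz":-0.0002,"rx":0,"ry":0,"rz":-0.12,"jaw":1},
    {"tx":0,"ty":0,"tz":-0.0003,"rx":0,"ry":0,"rz":-0.18,"jaw":1},
    {"tx":0,"ty":0,"tz":-0.0004,"rx":0,"ry":0,"rz":-0.24,"jaw":1},
    {"tx":0,"ty":0,"tz":-0.0005,"rx":0,"ry":0,"rz":-0.3,"jaw":1}
  ]
}}

```text
t: 12.48
ee_pos: [0.5644, -0.0359, 0.046]
tcp_rot: [1.0, 0.008, 0.001, 0.001]
force: [1.6, -4.1, -3.8]
opening: 0.0206
```

```bash
python3 st.py
```

```text
t 12.4833 p [ 0.5644 -0.0359  0.046 ] F [ 1.6 -4.1 -3.8] M [-1.036 -0.32   0.053] yaw 0.97 q6 1.489 op 0.0206
```

Request:
{"name": "drive_tool", "arguments": {
  "deltas": [
    {"tx":0,"ty":0,"tz":-0.0001,"rx":0,"ry":0,"rz":-0.06,"jaw":1},
    {"tx":0,"ty":0,"tz":-0.0002,"rx":0,"ry":0,"rz":-0.12,"jaw":1},
    {"tx":0,"ty":0,"tz":-0.0003,"rx":0,"ry":0,"rz":-0.18,"jaw":1},
    {"tx":0,"ty":0,"tz":-0.0004,"rx":0,"ry":0,"rz":-0.24,"jaw":1},
    {"tx":0,"ty":0,"tz":-0.0005,"rx":0,"ry":0,"rz":-0.3,"jaw":1}
  ]
}}

```text
t: 12.9
ee_pos: [0.5644, -0.0361, 0.0456]
tcp_rot: [0.974, -0.225, 0.001, 0.0]
force: [1.0, -6.2, -3.5]
opening: 0.0204
```

```bash
python3 st.py;  python3 - <<'E'
from ed import *
s=snap('wrist','w13.png');t=snap('scene')
c=cv2.convertScaleAbs(s['bgr'][180:330,250:410],alpha=1.5,beta=10); cv2.imwrite('pics/c16.png',cv2.resize(c,None,fx=4,fy=4,interpolation=cv2.INTER_CUBIC))
c=cv2.convertScaleAbs(t['bgr'][150:230,330:440],alpha=1.3,beta=10); cv2.imwrite('pics/c17.png',cv2.resize(c,None,fx=7,fy=7,interpolation=cv2.INTER_CUBIC))
E
```

```text
t 12.9 p [ 0.5644 -0.0361  0.0456] F [ 1.  -6.2 -3.5] M [-1.221 -0.219  0.081] yaw -26.03 q6 1.961 op 0.0204
```

View pics/c16.png

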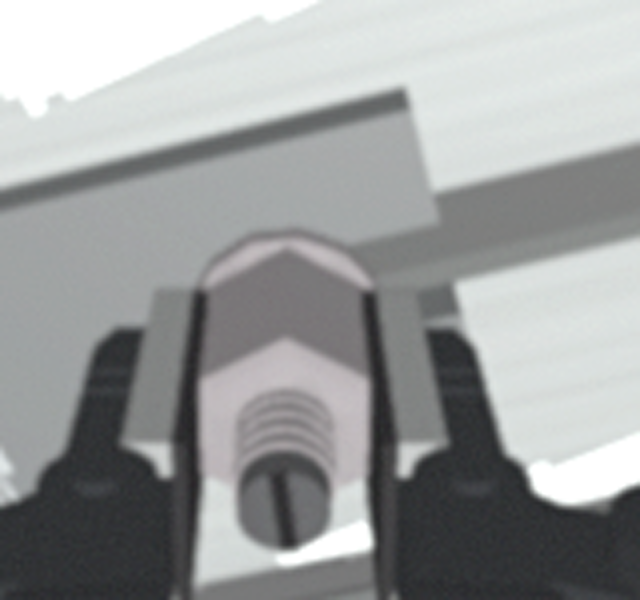

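View pics/c17.png

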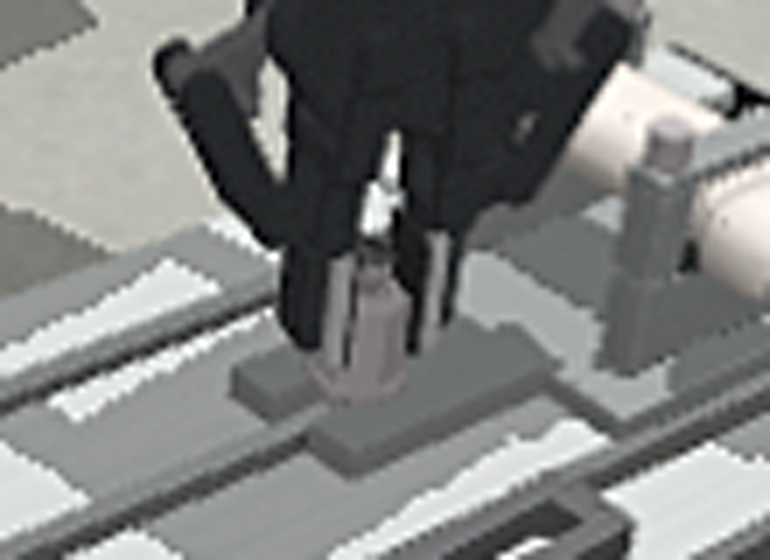

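Request:
{"name": "drive_tool", "arguments": {
  "deltas": [
    {"tx":0,"ty":0,"tz":-0.0001,"rx":0,"ry":0,"rz":-0.06,"jaw":1},
    {"tx":0,"ty":0,"tz":-0.0002,"rx":0,"ry":0,"rz":-0.12,"jaw":1},
    {"tx":0,"ty":0,"tz":-0.0003,"rx":0,"ry":0,"rz":-0.18,"jaw":1},
    {"tx":0,"ty":0,"tz":-0.0004,"rx":0,"ry":0,"rz":-0.24,"jaw":1},
    {"tx":0,"ty":0,"tz":-0.0005,"rx":0,"ry":0,"rz":-0.3,"jaw":1}
  ]
}}

```text
t: 13.42
ee_pos: [0.5643, -0.0362, 0.0451]
tcp_rot: [0.895, -0.446, 0.001, 0.0]
force: [0.4, -8.3, -2.2]
opening: 0.0202
```

```bash
python3 st.py
```

```text
t 13.4167 p [ 0.5643 -0.0362  0.0451] F [ 0.4 -8.3 -2.2] M [-1.47  -0.082  0.079] yaw -53.02 q6 2.432 op 0.0202
```

Request:
{"name": "drive_tool", "arguments": {
  "deltas": [
    {"tx":0,"ty":0,"tz":-0.0001,"rx":0,"ry":0,"rz":-0.06,"jaw":1},
    {"tx":0,"ty":0,"tz":-0.0002,"rx":0,"ry":0,"rz":-0.12,"jaw":1},
    {"tx":0,"ty":0,"tz":-0.0003,"rx":0,"ry":0,"rz":-0.18,"jaw":1},
    {"tx":0,"ty":0,"tz":-0.0004,"rx":0,"ry":0,"rz":-0.24,"jaw":1},
    {"tx":0,"ty":0,"tz":-0.0005,"rx":0,"ry":0,"rz":-0.3,"jaw":1}
  ]
}}

```text
t: 13.83
ee_pos: [0.5642, -0.0364, 0.0448]
tcp_rot: [0.766, -0.643, 0.001, 0.0]
force: [-1.5, -9.2, 2.0]
opening: 0.0206
```

```bash
python3 st.py
```

```text
t 13.8333 p [ 0.5642 -0.0364  0.0448] F [-1.5 -9.2  2. ] M [-1.605  0.059  0.091] yaw -80.01 q6 2.903 op 0.0206
```

Request:
{"name": "drive_tool", "arguments": {
  "deltas": [
    {"tx":0,"ty":-0.0006,"tz":0.0005,"rx":0,"ry":0,"rz":0,"jaw":0},
    {"tx":0,"ty":-0.0006,"tz":0.001,"rx":0,"ry":0,"rz":0,"jaw":-0.2},
    {"tx":0,"ty":-0.0006,"tz":0.001,"rx":0,"ry":0,"rz":0,"jaw":-0.2},
    {"tx":0,"ty":-0.0006,"tz":0.001,"rx":0,"ry":0,"rz":0,"jaw":-0.2},
    {"tx":0,"ty":-0.0006,"tz":0.001,"rx":0,"ry":0,"rz":0,"jaw":-0.2}
  ]
}}

```text
t: 14.25
ee_pos: [0.5639, -0.0356, 0.0455]
tcp_rot: [0.767, -0.642, 0.0, -0.0]
force: [0.1, 0.6, 0.1]
opening: 0.051
```

```bash
python3 st.py;  python3 - <<'E'
from ed import *
s=snap('wrist','w14.png')
E
```

```text
t 14.25 p [ 0.5639 -0.0356  0.0455] F [0.1 0.6 0.1] M [0.036 0.022 0.014] yaw -79.9 q6 2.899 op 0.051
```

View pics/w14.png

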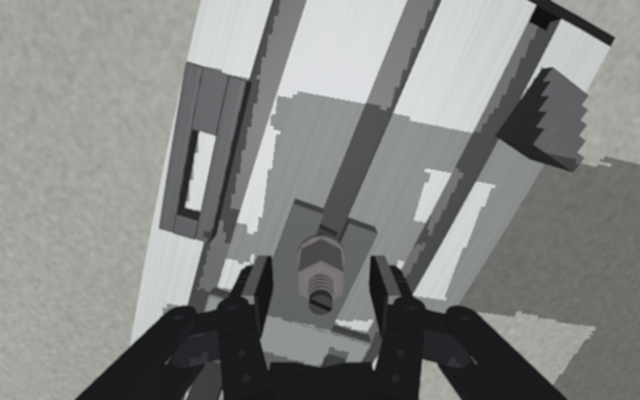

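Run:
```python
from ed import *
s=load('wrist'); p=s['o']['ee_pos']
c=s['bgr'][225:325,280:360]; cv2.imwrite('pics/c18.png',cv2.resize(c,None,fx=6,fy=6,interpolation=cv2.INTER_CUBIC))
M=R.from_quat(s['o']['tcp_rot']).as_matrix()
for z in(.078,.080): q=onz(s,321,300,z); print(q,'in tool',(M.T@(q-p))[:2]*1000)
```

```text
[ 0.56376412 -0.03867353  0.078     ] in tool [3.02775358 0.63792726]
[ 0.56402876 -0.04014084  0.08      ] in tool [4.51855329 0.63402277]
```

View pics/c18.png

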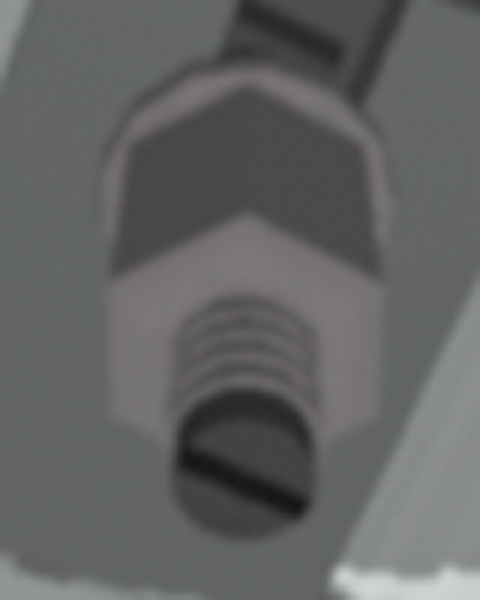

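Run:
```python
from ed import *
s=load('wrist'); p=s['o']['ee_pos']
M=R.from_quat(s['o']['tcp_rot']).as_matrix()
C=lambda x,y:(280+x/6-.42,225+y/6-.42)
for z in(.078,.079,.080): q=onz(s,*C(245,466),z); print(z,q,'in tool',(M.T@(q-p))[:2]*1000)
V=np.array([onz(s,*C(x,y),.062) for x,y in [(250,213),(383,283),(378,420),(108,415),(110,280)]]); 
# flats left/right centre
print('hex',V.round(4).tolist()); print('centre of opp vertices',(V[1]+V[3])/2,(V[2]+V[4])/2)
print('collar?',[onz(s,*C(x,y),.038).round(4).tolist() for x,y in [(105,180),(390,180),(245,55)]])
```

```text
0.078 [ 0.56380977 -0.03746318  0.078     ] in tool [1.84414292 0.38082821]
0.079 [ 0.56394168 -0.0382078   0.079     ] in tool [2.6002715  0.38120642]
0.08 [ 0.56407358 -0.03895243  0.08      ] in tool [3.35640009 0.38158462]
hex [[0.5655, -0.0493, 0.062], [0.5539, -0.0449, 0.062], [0.5517, -0.032, 0.062], [0.5737, -0.0286, 0.062], [0.5755, -0.0413, 0.062]]
centre of opp vertices [ 0.56380947 -0.03671488  0.062     ] [ 0.5635734  -0.03664741  0.062     ]
collar? [[0.577, -0.037, 0.038], [0.5508, -0.0416, 0.038], [0.5664, -0.0519, 0.038]]
```

Request:
{"name": "drive_tool", "arguments": {
  "deltas": [
    {"tx":0,"ty":-0.0012,"tz":0,"rx":0,"ry":0,"rz":0.395,"jaw":-0.2},
    {"tx":0,"ty":-0.0012,"tz":0,"rx":0,"ry":0,"rz":0.395,"jaw":-0.2},
    {"tx":0,"ty":-0.0012,"tz":0,"rx":0,"ry":0,"rz":0.395,"jaw":-0.2},
    {"tx":0,"ty":-0.0012,"tz":0,"rx":0,"ry":0,"rz":0.395,"jaw":-0.2},
    {"tx":0,"ty":-0.0012,"tz":0,"rx":0,"ry":0,"rz":0.395,"jaw":-0.2}
  ]
}}

```text
t: 14.72
ee_pos: [0.5637, -0.0368, 0.0453]
tcp_rot: [0.927, -0.375, -0.0, -0.0]
force: [-0.1, 0.6, -0.2]
opening: 0.0513
```

Request:
{"name": "drive_tool", "arguments": {
  "deltas": [
    {"tx":0,"ty":0,"tz":0,"rx":0,"ry":0,"rz":0.395,"jaw":-0.2},
    {"tx":0,"ty":0,"tz":0,"rx":0,"ry":0,"rz":0.395,"jaw":-0.2},
    {"tx":0,"ty":0,"tz":0,"rx":0,"ry":0,"rz":0.395,"jaw":-0.2},
    {"tx":0,"ty":0,"tz":0,"rx":0,"ry":0,"rz":0.395,"jaw":-0.2},
    {"tx":0,"ty":0,"tz":0,"rx":0,"ry":0,"rz":0.395,"jaw":-0.2}
  ]
}}

```text
t: 15.13
ee_pos: [0.5638, -0.0369, 0.0454]
tcp_rot: [0.997, -0.074, 0.0, -0.0]
force: [-0.1, -1.0, 0.8]
opening: 0.0515
```

Request:
{"name": "drive_tool", "arguments": {
  "deltas": [
    {"tx":0,"ty":0,"tz":0,"rx":0,"ry":0,"rz":0.395,"jaw":-0.2},
    {"tx":0,"ty":0,"tz":0,"rx":0,"ry":0,"rz":0.395,"jaw":-0.2},
    {"tx":0,"ty":0,"tz":0,"rx":0,"ry":0,"rz":0.395,"jaw":-0.2},
    {"tx":0,"ty":0,"tz":0,"rx":0,"ry":0,"rz":0.395,"jaw":-0.2},
    {"tx":0,"ty":0,"tz":0,"rx":0,"ry":0,"rz":0.395,"jaw":-0.2}
  ]
}}

```text
t: 15.55
ee_pos: [0.5638, -0.0368, 0.0454]
tcp_rot: [0.972, 0.234, -0.0, -0.0]
force: [-0.1, -1.1, -0.7]
opening: 0.0514
```

Request:
{"name": "drive_tool", "arguments": {
  "deltas": [
    {"tx":0,"ty":0,"tz":0,"rx":0,"ry":0,"rz":0.395,"jaw":-0.2},
    {"tx":0,"ty":0,"tz":0,"rx":0,"ry":0,"rz":0.395,"jaw":-0.2},
    {"tx":0,"ty":0,"tz":0,"rx":0,"ry":0,"rz":0.395,"jaw":-0.2},
    {"tx":0,"ty":0,"tz":0,"rx":0,"ry":0,"rz":0.395,"jaw":-0.2},
    {"tx":0,"ty":0,"tz":0,"rx":0,"ry":0,"rz":0.395,"jaw":-0.2}
  ]
}}

```text
t: 15.97
ee_pos: [0.5638, -0.0369, 0.0454]
tcp_rot: [0.854, 0.52, 0.0, -0.0]
force: [0.8, -0.6, -0.3]
opening: 0.0512
```

Request:
{"name": "drive_tool", "arguments": {
  "deltas": [
    {"tx":0,"ty":0,"tz":0,"rx":0,"ry":0,"rz":0.395,"jaw":-0.2},
    {"tx":0,"ty":0,"tz":0,"rx":0,"ry":0,"rz":0.395,"jaw":-0.2},
    {"tx":0,"ty":0,"tz":0,"rx":0,"ry":0,"rz":0.395,"jaw":-0.2},
    {"tx":0,"ty":0,"tz":0,"rx":0,"ry":0,"rz":0.395,"jaw":-0.2},
    {"tx":0,"ty":0,"tz":0,"rx":0,"ry":0,"rz":0.395,"jaw":-0.2}
  ]
}}

```text
t: 16.38
ee_pos: [0.5638, -0.0369, 0.0454]
tcp_rot: [0.655, 0.756, 0.0, -0.0]
force: [0.2, 1.1, -0.1]
opening: 0.0515
```

Request:
{"name": "drive_tool", "arguments": {
  "deltas": [
    {"tx":0,"ty":0,"tz":0,"rx":0,"ry":0,"rz":0.395,"jaw":-0.2},
    {"tx":0,"ty":0,"tz":0,"rx":0,"ry":0,"rz":0.395,"jaw":-0.2},
    {"tx":0,"ty":0,"tz":0,"rx":0,"ry":0,"rz":0.395,"jaw":-0.2},
    {"tx":0,"ty":0,"tz":0,"rx":0,"ry":0,"rz":0.395,"jaw":-0.2},
    {"tx":0,"ty":0,"tz":0,"rx":0,"ry":0,"rz":0.395,"jaw":-0.2}
  ]
}}

```text
t: 16.8
ee_pos: [0.5638, -0.0369, 0.0454]
tcp_rot: [0.393, 0.92, 0.0, -0.0]
force: [0.0, 0.4, -1.0]
opening: 0.051
```

Request:
{"name": "drive_tool", "arguments": {
  "deltas": [
    {"tx":0,"ty":0,"tz":0,"rx":0,"ry":0,"rz":0.296,"jaw":-0.2},
    {"tx":0,"ty":0,"tz":0,"rx":0,"ry":0,"rz":0.296,"jaw":-0.2},
    {"tx":0,"ty":0,"tz":0,"rx":0,"ry":0,"rz":0.296,"jaw":-0.2},
    {"tx":0,"ty":0,"tz":0,"rx":0,"ry":0,"rz":0.296,"jaw":-0.2},
    {"tx":0,"ty":0,"tz":0,"rx":0,"ry":0,"rz":0.296,"jaw":-0.2}
  ]
}}

```text
t: 17.22
ee_pos: [0.5638, -0.0369, 0.0454]
tcp_rot: [0.172, 0.985, 0.0, 0.0]
force: [0.2, -0.5, 0.2]
opening: 0.0511
```

```bash
python3 st.py;  python3 - <<'E'
from ed import *
s=snap('wrist','w15.png')
E
```

```text
t 17.2167 p [ 0.5638 -0.0369  0.0454] F [ 0.2 -0.5  0.2] M [-0.002  0.018 -0.01 ] yaw 160.22 q6 -1.294 op 0.0511
```

View pics/w15.png

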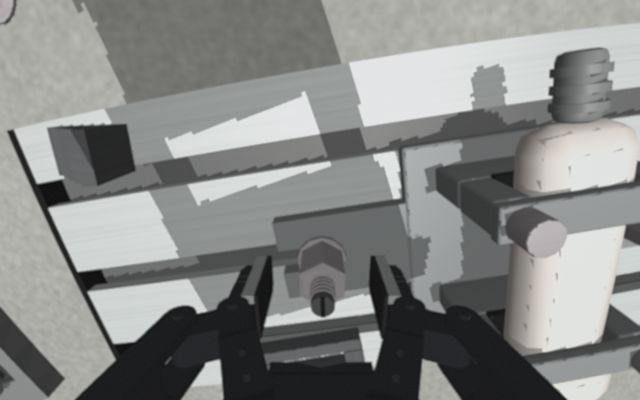

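Request:
{"name": "drive_tool", "arguments": {
  "deltas": [
    {"tx":0,"ty":0,"tz":0,"rx":0,"ry":0,"rz":0,"jaw":0.4},
    {"tx":0,"ty":0,"tz":0,"rx":0,"ry":0,"rz":0,"jaw":1},
    {"tx":0,"ty":0,"tz":0,"rx":0,"ry":0,"rz":0,"jaw":1},
    {"tx":0,"ty":0,"tz":0,"rx":0,"ry":0,"rz":0,"jaw":1},
    {"tx":0,"ty":0,"tz":0,"rx":0,"ry":0,"rz":0,"jaw":1}
  ]
}}

```text
t: 17.68
ee_pos: [0.5638, -0.0369, 0.0456]
tcp_rot: [0.175, 0.985, 0.0, 0.0]
force: [-1.2, 0.3, 5.0]
opening: 0.0205
```

Request:
{"name": "drive_tool", "arguments": {
  "deltas": [
    {"tx":0,"ty":0,"tz":0,"rx":0,"ry":0,"rz":0,"jaw":1},
    {"tx":0,"ty":0,"tz":0,"rx":0,"ry":0,"rz":0,"jaw":1}
  ]
}}

```text
t: 17.85
ee_pos: [0.5638, -0.0369, 0.0456]
tcp_rot: [0.174, 0.985, 0.0, 0.0]
force: [-1.4, 0.6, 6.3]
opening: 0.0201
```

```bash
python3 st.py;  python3 - <<'E'
from ed import *
s=snap('wrist','w16.png')
c=s['bgr'][200:330,240:400]; cv2.imwrite('pics/c19.png',cv2.resize(c,None,fx=4.5,fy=4.5,interpolation=cv2.INTER_CUBIC))
E
```

```text
t 17.85 p [ 0.5638 -0.0369  0.0456] F [-1.4  0.6  6.3] M [0.039 0.24  0.021] yaw 159.91 q6 -1.288 op 0.0201
```

View pics/c19.png

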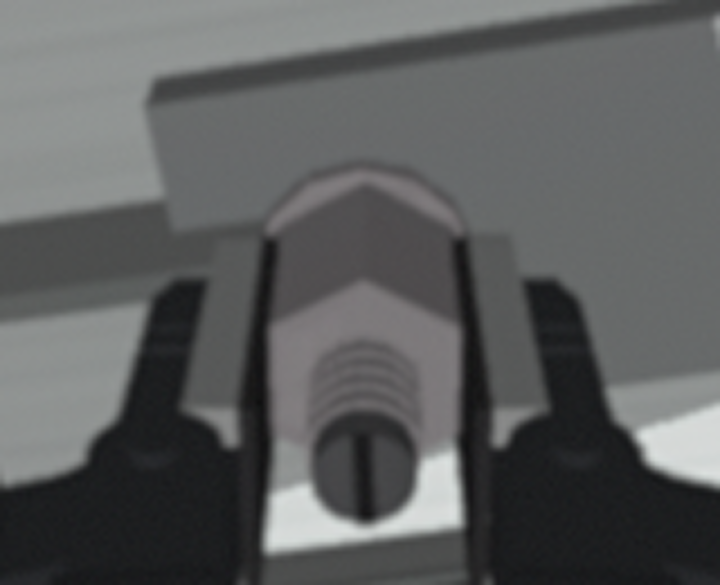

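Request:
{"name": "drive_tool", "arguments": {
  "deltas": [
    {"tx":0.0001,"ty":0.0004,"tz":0,"rx":0,"ry":0,"rz":0,"jaw":1},
    {"tx":0.0002,"ty":0.0008,"tz":0,"rx":0,"ry":0,"rz":0,"jaw":1},
    {"tx":0.0002,"ty":0.0008,"tz":0,"rx":0,"ry":0,"rz":0,"jaw":1}
  ]
}}

```text
t: 18.15
ee_pos: [0.5638, -0.0368, 0.0456]
tcp_rot: [0.174, 0.985, -0.0, -0.0]
force: [-2.0, -3.1, 6.1]
opening: 0.0204
```

```bash
python3 st.py
```

```text
t 18.15 p [ 0.5638 -0.0368  0.0456] F [-2.  -3.1  6.1] M [-0.722  0.411  0.006] yaw 159.94 q6 -1.287 op 0.0204
```

Request:
{"name": "drive_tool", "arguments": {
  "deltas": [
    {"tx":0,"ty":0,"tz":-0.0001,"rx":0,"ry":0,"rz":-0.05,"jaw":1},
    {"tx":0,"ty":0,"tz":-0.0002,"rx":0,"ry":0,"rz":-0.1,"jaw":1},
    {"tx":0,"ty":0,"tz":-0.0002,"rx":0,"ry":0,"rz":-0.15,"jaw":1},
    {"tx":0,"ty":0,"tz":-0.0002,"rx":0,"ry":0,"rz":-0.2,"jaw":1},
    {"tx":0,"ty":0,"tz":-0.0002,"rx":0,"ry":0,"rz":-0.25,"jaw":1}
  ]
}}

```text
t: 18.57
ee_pos: [0.564, -0.0364, 0.0456]
tcp_rot: [0.365, 0.931, -0.0, 0.0]
force: [-2.3, -1.0, 8.1]
opening: 0.0205
```

```bash
python3 st.py
```

```text
t 18.5667 p [ 0.564  -0.0364  0.0456] F [-2.3 -1.   8.1] M [-0.19   0.425  0.205] yaw 137.22 q6 -0.891 op 0.0205
```

Request:
{"name": "drive_tool", "arguments": {
  "deltas": [
    {"tx":0,"ty":0,"tz":0,"rx":0,"ry":0,"rz":0,"jaw":1}
  ]
}}

```text
t: 18.65
ee_pos: [0.564, -0.0364, 0.0456]
tcp_rot: [0.365, 0.931, -0.0, 0.0]
force: [-1.3, -1.3, 6.8]
opening: 0.0201
```

```bash
python3 st.py
```

```text
t 18.65 p [ 0.564  -0.0364  0.0456] F [-1.3 -1.3  6.8] M [-0.248  0.442  0.012] yaw 137.15 q6 -0.889 op 0.0201
```

Request:
{"name": "drive_tool", "arguments": {
  "deltas": [
    {"tx":0,"ty":0,"tz":0,"rx":0,"ry":0,"rz":-0.03,"jaw":1},
    {"tx":0,"ty":0,"tz":0,"rx":0,"ry":0,"rz":-0.06,"jaw":1}
  ]
}}

```text
t: 18.82
ee_pos: [0.564, -0.0364, 0.0456]
tcp_rot: [0.407, 0.913, -0.0, 0.0]
force: [-2.0, -1.1, 8.1]
opening: 0.0201
```

```bash
python3 st.py;  python3 - <<'E'
from ed import *
s=snap('wrist','w17.png');t=snap('scene')
c=cv2.convertScaleAbs(s['bgr'][200:330,240:400],alpha=1.5); cv2.imwrite('pics/c20.png',cv2.resize(c,None,fx=4.5,fy=4.5,interpolation=cv2.INTER_CUBIC))
c=cv2.convertScaleAbs(t['bgr'][150:230,330:440],alpha=1.3,beta=10); cv2.imwrite('pics/c21.png',cv2.resize(c,None,fx=7,fy=7,interpolation=cv2.INTER_CUBIC))
E
```

```text
t 18.8167 p [ 0.564  -0.0364  0.0456] F [-2.  -1.1  8.1] M [-0.13   0.468  0.198] yaw 131.92 q6 -0.798 op 0.0201
```

View pics/c20.png

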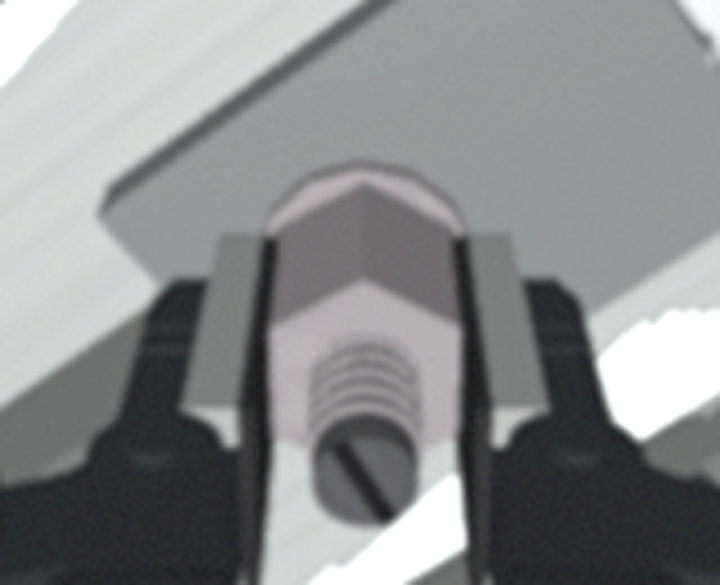

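View pics/c21.png

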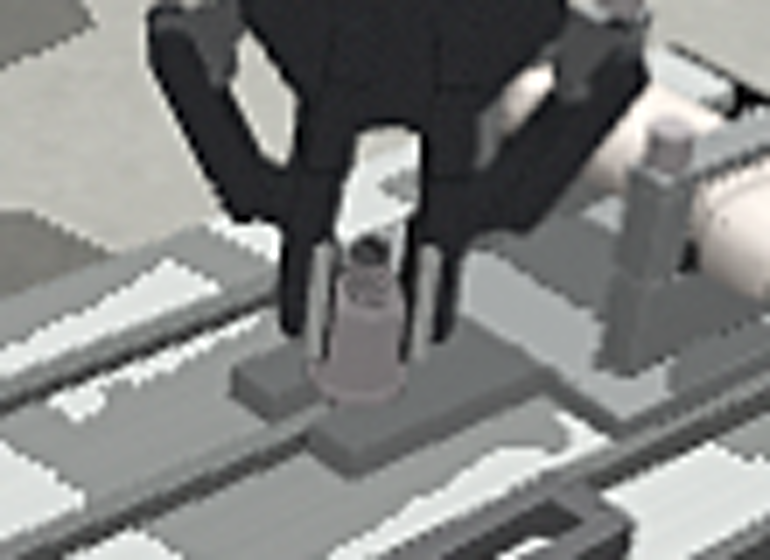

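Request:
{"name": "drive_tool", "arguments": {
  "deltas": [
    {"tx":0,"ty":0,"tz":0.0004,"rx":0,"ry":0,"rz":-0.03,"jaw":1},
    {"tx":0,"ty":0,"tz":0.0006,"rx":0,"ry":0,"rz":-0.06,"jaw":1},
    {"tx":0,"ty":0,"tz":0.0006,"rx":0,"ry":0,"rz":-0.09,"jaw":1}
  ]
}}

```text
t: 19.17
ee_pos: [0.5639, -0.0363, 0.0456]
tcp_rot: [0.471, 0.882, -0.0, 0.0]
force: [-0.9, -1.5, 1.0]
opening: 0.0204
```

```bash
python3 st.py
```

```text
t 19.1667 p [ 0.5639 -0.0363  0.0456] F [-0.9 -1.5  1. ] M [-0.094  0.075  0.124] yaw 123.8 q6 -0.656 op 0.0204
```

Request:
{"name": "drive_tool", "arguments": {
  "deltas": [
    {"tx":0,"ty":0,"tz":0,"rx":0,"ry":0,"rz":-0.03,"jaw":1},
    {"tx":0,"ty":0,"tz":0,"rx":0,"ry":0,"rz":-0.06,"jaw":1},
    {"tx":0,"ty":0,"tz":0,"rx":0,"ry":0,"rz":-0.09,"jaw":1}
  ]
}}

```text
t: 19.42
ee_pos: [0.5639, -0.0363, 0.0456]
tcp_rot: [0.532, 0.847, -0.0, 0.0]
force: [-0.3, -0.7, 1.5]
opening: 0.0203
```

```bash
python3 st.py
```

```text
t 19.4167 p [ 0.5639 -0.0363  0.0456] F [-0.3 -0.7  1.5] M [-0.116  0.074  0.165] yaw 115.7 q6 -0.515 op 0.0203
```

Request:
{"name": "drive_tool", "arguments": {
  "deltas": [
    {"tx":0.0001,"ty":0.0003,"tz":0.0001,"rx":0,"ry":0,"rz":-0.04,"jaw":1},
    {"tx":0.0001,"ty":0.0005,"tz":0.0001,"rx":0,"ry":0,"rz":-0.08,"jaw":1},
    {"tx":0.0001,"ty":0.0005,"tz":0.0001,"rx":0,"ry":0,"rz":-0.12,"jaw":1},
    {"tx":0.0001,"ty":0.0005,"tz":0.0001,"rx":0,"ry":0,"rz":-0.16,"jaw":1}
  ]
}}

```text
t: 19.75
ee_pos: [0.5639, -0.0361, 0.0456]
tcp_rot: [0.634, 0.773, -0.0, 0.0]
force: [-0.0, -2.5, 0.2]
opening: 0.0203
```

```bash
python3 st.py
```

```text
t 19.75 p [ 0.5639 -0.0361  0.0456] F [-0.  -2.5  0.2] M [-0.456  0.088  0.119] yaw 101.26 q6 -0.262 op 0.0203
```

Request:
{"name": "drive_tool", "arguments": {
  "deltas": [
    {"tx":0,"ty":0,"tz":0,"rx":0,"ry":0,"rz":-0.04,"jaw":1},
    {"tx":0,"ty":0,"tz":0,"rx":0,"ry":0,"rz":-0.08,"jaw":1},
    {"tx":0,"ty":0,"tz":0,"rx":0,"ry":0,"rz":-0.12,"jaw":1},
    {"tx":0,"ty":0,"tz":0,"rx":0,"ry":0,"rz":-0.16,"jaw":1}
  ]
}}

```text
t: 20.08
ee_pos: [0.564, -0.0361, 0.0456]
tcp_rot: [0.726, 0.687, -0.0, 0.0]
force: [0.6, -2.3, 0.3]
opening: 0.0203
```

```bash
python3 st.py
```

```text
t 20.0833 p [ 0.564  -0.0361  0.0456] F [ 0.6 -2.3  0.3] M [-0.413  0.086  0.191] yaw 86.86 q6 -0.011 op 0.0203
```

Request:
{"name": "drive_tool", "arguments": {
  "deltas": [
    {"tx":0,"ty":0,"tz":0,"rx":0,"ry":0,"rz":-0.03,"jaw":1},
    {"tx":0,"ty":0,"tz":0,"rx":0,"ry":0,"rz":-0.06,"jaw":1}
  ]
}}

```text
t: 20.25
ee_pos: [0.564, -0.0361, 0.0456]
tcp_rot: [0.758, 0.653, -0.0, 0.0]
force: [0.4, -2.4, 0.2]
opening: 0.0201
```

```bash
python3 st.py
```

```text
t 20.25 p [ 0.564  -0.0361  0.0456] F [ 0.4 -2.4  0.2] M [-0.37   0.075  0.181] yaw 81.51 q6 0.083 op 0.0201
```

Request:
{"name": "drive_tool", "arguments": {
  "deltas": [
    {"tx":0,"ty":0,"tz":0,"rx":0,"ry":0,"rz":-0.03,"jaw":1},
    {"tx":0,"ty":0,"tz":0,"rx":0,"ry":0,"rz":-0.06,"jaw":1}
  ]
}}

```text
t: 20.42
ee_pos: [0.564, -0.0361, 0.0456]
tcp_rot: [0.787, 0.616, -0.0, 0.0]
force: [-0.1, -2.7, -0.9]
opening: 0.0205
```

```bash
python3 st.py
```

```text
t 20.4167 p [ 0.564  -0.0361  0.0456] F [-0.1 -2.7 -0.9] M [-0.414  0.035  0.16 ] yaw 76.11 q6 0.177 op 0.0205
```

Request:
{"name": "drive_tool", "arguments": {
  "deltas": [
    {"tx":0,"ty":0,"tz":0,"rx":0,"ry":0,"rz":-0.03,"jaw":1},
    {"tx":0,"ty":0,"tz":0,"rx":0,"ry":0,"rz":-0.06,"jaw":1}
  ]
}}

```text
t: 20.58
ee_pos: [0.564, -0.0361, 0.0457]
tcp_rot: [0.816, 0.579, -0.0, 0.0]
force: [-0.2, -1.6, -0.9]
opening: 0.0204
```

```bash
python3 st.py
```

```text
t 20.5833 p [ 0.564  -0.0361  0.0457] F [-0.2 -1.6 -0.9] M [-0.393  0.026  0.152] yaw 70.71 q6 0.271 op 0.0204
```

Request:
{"name": "drive_tool", "arguments": {
  "deltas": [
    {"tx":0,"ty":0,"tz":0,"rx":0,"ry":0,"rz":-0.03,"jaw":1},
    {"tx":0,"ty":0,"tz":0,"rx":0,"ry":0,"rz":-0.06,"jaw":1},
    {"tx":0,"ty":0,"tz":0,"rx":0,"ry":0,"rz":-0.09,"jaw":1}
  ]
}}

```text
t: 20.83
ee_pos: [0.564, -0.0361, 0.0456]
tcp_rot: [0.854, 0.52, -0.0, 0.0]
force: [0.9, -2.2, -1.6]
opening: 0.0205
```

```bash
python3 st.py
```

```text
t 20.8333 p [ 0.564  -0.0361  0.0456] F [ 0.9 -2.2 -1.6] M [-0.489  0.023  0.132] yaw 62.61 q6 0.413 op 0.0205
```

Request:
{"name": "drive_tool", "arguments": {
  "deltas": [
    {"tx":0,"ty":0,"tz":0,"rx":0,"ry":0,"rz":-0.03,"jaw":1},
    {"tx":0,"ty":0,"tz":0,"rx":0,"ry":0,"rz":-0.06,"jaw":1},
    {"tx":0,"ty":0,"tz":0,"rx":0,"ry":0,"rz":-0.09,"jaw":1}
  ]
}}

```text
t: 21.08
ee_pos: [0.5641, -0.0361, 0.0456]
tcp_rot: [0.889, 0.458, -0.0, 0.0]
force: [0.1, -3.0, -0.4]
opening: 0.0202
```

```bash
python3 st.py
```

```text
t 21.0833 p [ 0.5641 -0.0361  0.0456] F [ 0.1 -3.  -0.4] M [-0.403 -0.005  0.207] yaw 54.52 q6 0.554 op 0.0202
```

Request:
{"name": "drive_tool", "arguments": {
  "deltas": [
    {"tx":0,"ty":0,"tz":0,"rx":0,"ry":0,"rz":-0.03,"jaw":1},
    {"tx":0,"ty":0,"tz":0,"rx":0,"ry":0,"rz":-0.06,"jaw":1}
  ]
}}

```text
t: 21.25
ee_pos: [0.5641, -0.0362, 0.0456]
tcp_rot: [0.91, 0.416, -0.0, 0.0]
force: [0.5, -3.3, -1.1]
opening: 0.0199
```

```bash
python3 st.py
```

```text
t 21.25 p [ 0.5641 -0.0362  0.0456] F [ 0.5 -3.3 -1.1] M [-0.392 -0.049  0.287] yaw 49.13 q6 0.648 op 0.0199
```

Request:
{"name": "drive_tool", "arguments": {
  "deltas": [
    {"tx":0,"ty":0,"tz":0,"rx":0,"ry":0,"rz":-0.03,"jaw":1},
    {"tx":0,"ty":0,"tz":0,"rx":0,"ry":0,"rz":-0.06,"jaw":1},
    {"tx":0,"ty":0,"tz":0,"rx":0,"ry":0,"rz":-0.09,"jaw":1}
  ]
}}

```text
t: 21.5
ee_pos: [0.5642, -0.0362, 0.0456]
tcp_rot: [0.937, 0.35, -0.0, 0.0]
force: [0.1, -3.5, -1.7]
opening: 0.0209
```

```bash
python3 st.py
```

```text
t 21.5 p [ 0.5642 -0.0362  0.0456] F [ 0.1 -3.5 -1.7] M [-0.361 -0.095  0.47 ] yaw 41.04 q6 0.789 op 0.0209
```

Request:
{"name": "drive_tool", "arguments": {
  "deltas": [
    {"tx":0,"ty":0,"tz":0,"rx":0,"ry":0,"rz":-0.03,"jaw":1},
    {"tx":0,"ty":0,"tz":0,"rx":0,"ry":0,"rz":-0.06,"jaw":1},
    {"tx":0,"ty":0,"tz":0,"rx":0,"ry":0,"rz":-0.09,"jaw":1}
  ]
}}

```text
t: 21.75
ee_pos: [0.5642, -0.0362, 0.0456]
tcp_rot: [0.959, 0.284, -0.0, 0.0]
force: [0.8, -3.8, -1.9]
opening: 0.0202
```

```bash
python3 st.py
python3 - <<'E'
from ed import *
s=snap('wrist','w18.png')
c=cv2.convertScaleAbs(s['bgr'][180:330,240:400],alpha=1.5); cv2.imwrite('pics/c22.png',cv2.resize(c,None,fx=4,fy=4,interpolation=cv2.INTER_CUBIC))
E
```

```text
t 21.75 p [ 0.5642 -0.0362  0.0456] F [ 0.8 -3.8 -1.9] M [-0.4   -0.112  0.528] yaw 32.95 q6 0.931 op 0.0202
```

View pics/c22.png

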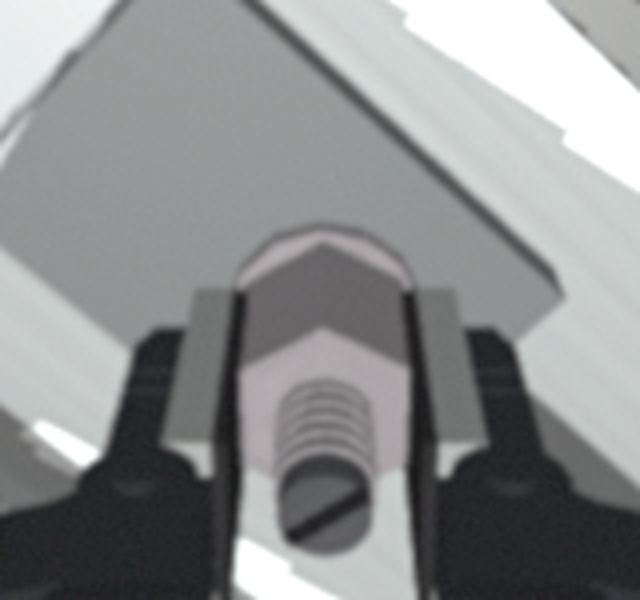

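Request:
{"name": "drive_tool", "arguments": {
  "deltas": [
    {"tx":0,"ty":0,"tz":0,"rx":0,"ry":0,"rz":-0.03,"jaw":1},
    {"tx":0,"ty":0,"tz":0,"rx":0,"ry":0,"rz":-0.06,"jaw":1},
    {"tx":0,"ty":0,"tz":0,"rx":0,"ry":0,"rz":-0.1,"jaw":1}
  ]
}}

```text
t: 22.05
ee_pos: [0.5642, -0.0362, 0.0455]
tcp_rot: [0.978, 0.208, 0.0, 0.0]
force: [2.2, -3.5, -3.3]
opening: 0.0202
```

```bash
python3 st.py
```

```text
t 22.05 p [ 0.5642 -0.0362  0.0455] F [ 2.2 -3.5 -3.3] M [-0.532 -0.223  0.605] yaw 24.03 q6 1.086 op 0.0202
```

Request:
{"name": "drive_tool", "arguments": {
  "deltas": [
    {"tx":0,"ty":0,"tz":0,"rx":0,"ry":0,"rz":-0.03,"jaw":1},
    {"tx":0,"ty":0,"tz":0,"rx":0,"ry":0,"rz":-0.06,"jaw":1},
    {"tx":0,"ty":0,"tz":0,"rx":0,"ry":0,"rz":-0.1,"jaw":1}
  ]
}}

```text
t: 22.3
ee_pos: [0.5642, -0.0363, 0.0455]
tcp_rot: [0.991, 0.131, 0.0, 0.001]
force: [2.2, -3.5, -4.1]
opening: 0.0203
```

```bash
python3 st.py
```

```text
t 22.3 p [ 0.5642 -0.0363  0.0455] F [ 2.2 -3.5 -4.1] M [-0.552 -0.278  0.514] yaw 15.04 q6 1.243 op 0.0203
```

Run:
```python
from ed import *
s=snap('wrist','w19.png')
c=cv2.convertScaleAbs(s['bgr'][180:330,240:400],alpha=1.5); cv2.imwrite('pics/c23.png',cv2.resize(c,None,fx=4,fy=4,interpolation=cv2.INTER_CUBIC))
```

```text
(no output)
```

View pics/c23.png

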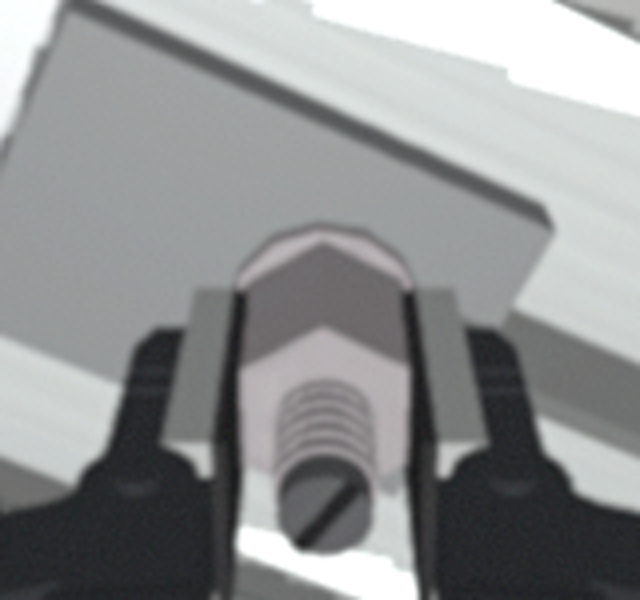

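```bash
python3 - <<'E'
from ed import *
# need c2w for stored yaw; approximate poses (settled)
s=load('wrist')
def pose(p,yaw):
    M=np.array([[np.cos(yaw),np.sin(yaw),0],[np.sin(yaw),-np.cos(yaw),0],[0,0,-1.]])
    T=np.eye(4);T[:3,:3]=M;T[:3,3]=p;return T@np.array(s['mount'])
import copy
def groove(img,p,yaw,cent,r=9,z=.08):
    q=copy.copy(s);q['c2w']=pose(p,np.radians(yaw)); b=cv2.imread('pics/'+img); g=cv2.cvtColor(b,cv2.COLOR_BGR2GRAY)
    cu,cv_=cent
    k=8;x0,y0=int(cu)-12,int(cv_)-12
    c=cv2.resize(g[y0:y0+25,x0:x0+25],None,fx=k,fy=k,interpolation=cv2.INTER_CUBIC)
    yy,xx=np.mgrid[:c.shape[0],:c.shape[1]]; u=x0+(xx+.5)/k-.5; v=y0+(yy+.5)/k-.5
    m=((u-cu)**2+((v-cv_))**2<r**2)
    th=np.percentile(c[m],22); mm=m&(c<=th)
    pts=np.array([onz(q,a,b_,z)[:2] for a,b_ in zip(u[mm][::5],v[mm][::5])])*1000
    w,V=np.linalg.eigh(np.cov(pts.T)); a=np.degrees(np.arctan2(V[1,1],V[0,1]))%180
    cc=pts.mean(0)
    print(img,'groove',a.round(1),'sig',np.sqrt(w).round(2),cc.round(1))
    cv2.imwrite('pics/m_'+img,np.hstack([c,(mm*255).astype(np.uint8)]))
groove('w12.png',[.5637,-.0357,.0474],81.9,(320.7,304.2),z=.079)
groove('w13.png',[.5644,-.0361,.0456],-26.0,(321,305.5),z=.079)
groove('w14.png',[.5639,-.0356,.0455],-79.9,(320.5,303),z=.079)
groove('w16.png',[.5638,-.0369,.0456],159.9,(321,304),z=.079)
groove('w17.png',[.564,-.0364,.0456],131.9,(321,304.5),z=.079)
groove('w18.png',[.5642,-.0362,.0456],32.95,(320.8,306.5),z=.080)
groove('w19.png',[.5642,-.0363,.0455],15.04,(320.8,306.5),z=.080)
E
cd pics; python3 -c "
import cv2,numpy as np
cv2.imwrite('mm.png',np.vstack([cv2.imread('m_w%d.png'%i) for i in (14,18,19)]))"
```

```text
w12.png groove 161.2 sig [0.5  2.31] [563.9 -37.1]
w13.png groove 161.1 sig [0.41 2.69] [564. -36.]
w14.png groove 161.2 sig [0.48 2.29] [564.  -35.7]
w16.png groove 162.8 sig [0.41 2.68] [563.5 -36.5]
w17.png groove 160.4 sig [0.44 2.54] [564.1 -36.7]
w18.png groove 159.2 sig [0.48 2.31] [563.9 -37.5]
w19.png groove 159.2 sig [0.44 2.51] [563.9 -37.5]
```

View pics/mm.png

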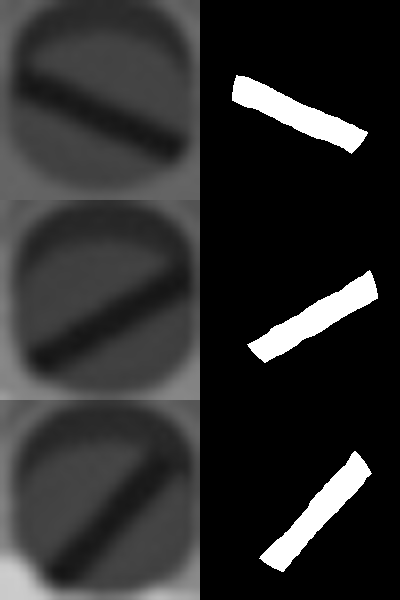

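Request:
{"name": "drive_tool", "arguments": {
  "deltas": [
    {"tx":0,"ty":0,"tz":0,"rx":0,"ry":0,"rz":0,"jaw":0.3},
    {"tx":0,"ty":0,"tz":0,"rx":0,"ry":0,"rz":0,"jaw":-0.2},
    {"tx":0,"ty":0,"tz":0,"rx":0,"ry":0,"rz":0,"jaw":-0.2},
    {"tx":0,"ty":0,"tz":0,"rx":0,"ry":0,"rz":0,"jaw":-0.2},
    {"tx":0,"ty":0,"tz":0,"rx":0,"ry":0,"rz":0,"jaw":-0.2}
  ]
}}

```text
t: 22.77
ee_pos: [0.5641, -0.0356, 0.046]
tcp_rot: [0.991, 0.131, 0.0, -0.0]
force: [-0.2, -0.4, -0.1]
opening: 0.0509
```

Request:
{"name": "drive_tool", "arguments": {
  "deltas": [
    {"tx":0,"ty":0,"tz":0.02,"rx":0,"ry":0,"rz":0,"jaw":-0.2},
    {"tx":0,"ty":0,"tz":0.05,"rx":0,"ry":0,"rz":0,"jaw":-0.2},
    {"tx":0,"ty":0,"tz":0.08,"rx":0,"ry":0,"rz":0,"jaw":-0.2},
    {"tx":0,"ty":0,"tz":0.11,"rx":0,"ry":0,"rz":0,"jaw":-0.2},
    {"tx":0,"ty":0,"tz":0.12,"rx":0,"ry":0,"rz":0,"jaw":-0.2}
  ]
}}

```text
t: 23.18
ee_pos: [0.5661, -0.0357, 0.1702]
tcp_rot: [0.991, 0.131, 0.003, 0.0]
force: [1.1, -0.3, 0.3]
opening: 0.0512
```

Request:
{"name": "drive_tool", "arguments": {
  "deltas": [
    {"tx":-0.03,"ty":-0.03,"tz":0.03,"rx":0,"ry":0,"rz":0,"jaw":-0.2},
    {"tx":-0.06,"ty":-0.06,"tz":0.03,"rx":0,"ry":0,"rz":0,"jaw":-0.2},
    {"tx":-0.06,"ty":-0.06,"tz":0.03,"rx":0,"ry":0,"rz":0,"jaw":-0.2},
    {"tx":-0.06,"ty":-0.06,"tz":0.03,"rx":0,"ry":0,"rz":0,"jaw":-0.2}
  ]
}}

```text
t: 23.52
ee_pos: [0.5022, -0.097, 0.1961]
tcp_rot: [0.992, 0.13, -0.0, 0.0]
force: [0.3, 0.1, 0.2]
opening: 0.0512
```

```bash
python3 st.py
python3 - <<'E'
from ed import *
s=snap('wrist','w20.png');t=snap('scene','s20.png')
u,v=proj(s,[.5639,-.0375,.05]); print(u,v)
c=s['bgr'][max(0,int(v)-60):int(v)+60,max(0,int(u)-75):int(u)+75]; cv2.imwrite('pics/c24.png',cv2.resize(c,None,fx=4.5,fy=4.5,interpolation=cv2.INTER_CUBIC))
c=cv2.convertScaleAbs(t['bgr'][140:230,330:450],alpha=1.2); cv2.imwrite('pics/c25.png',cv2.resize(c,None,fx=6.5,fy=6.5,interpolation=cv2.INTER_CUBIC))
E
```

```text
t 23.5167 p [ 0.5022 -0.097   0.1961] F [0.3 0.1 0.2] M [ 0.006 -0.017  0.006] yaw 14.93 q6 1.117 op 0.0512
274.891149489227 111.31428706550545
```

View pics/c24.png

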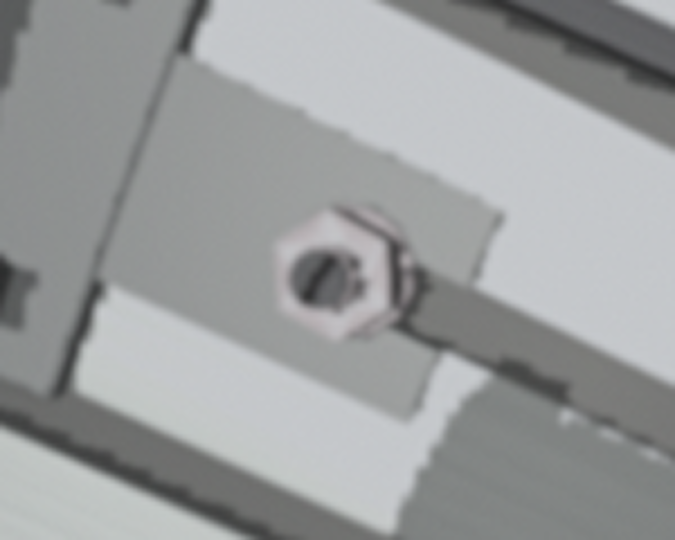

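View pics/c25.png

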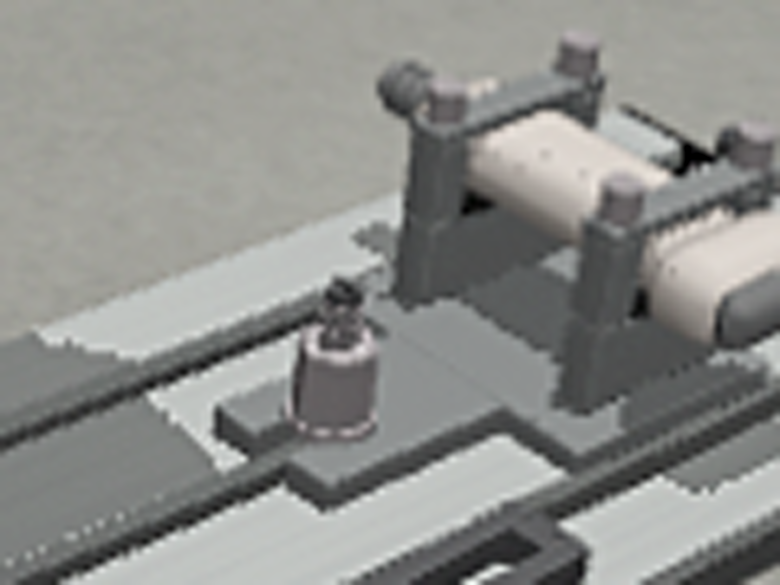

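View pics/s20.png

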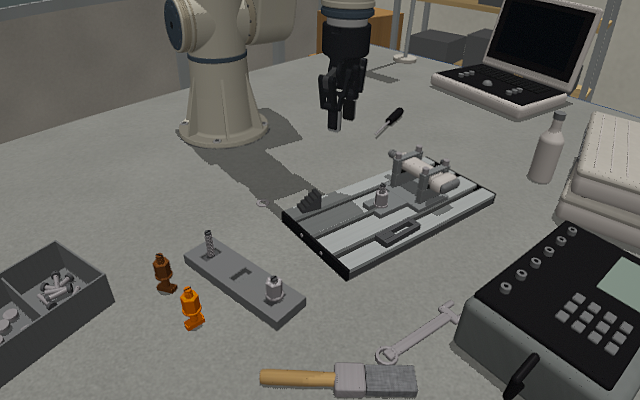

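Run:
```python
from ed import *
s=load('wrist'); u,v=274,111; u0,v0=max(0,int(274.89)-75),max(0,int(111.31)-60)
C=lambda x,y:(u0+x/4.5-.4,v0+y/4.5-.4)
a,b=onz(s,*C(500,212),.034),onz(s,*C(410,418),.034)
V=np.array([onz(s,*C(x,y),.062) for x,y in [(333,207),(390,240),(388,308),(335,340),(282,310),(275,242)]]); c=V.mean(0)
e=(b-a)/np.linalg.norm(b-a); d=c-a; print('corners',a,b,np.linalg.norm(b-a),'hex',c,'dist',np.linalg.norm(d[:2]-(d[:2]@e[:2])*e[:2]),'lateral',d[:2]@e[:2])
print('shank end',onz(s,*C(325,277),.080), np.degrees(np.arctan2(e[1],e[0])))
g=[onz(s,*C(x,y),.08) for x,y in [(338,250),(310,297)]];print('groove',np.degrees(np.arctan2(*(g[0]-g[1])[1::-1])))
```

```text
corners [ 0.58358623 -0.06498919  0.034     ] [ 0.5362039  -0.05638136  0.034     ] 0.04815785991608549 hex [ 0.56394351 -0.03733941  0.062     ] dist 0.023693530893579826 lateral 0.024268567425613962
shank end [ 0.564475   -0.03833835  0.08      ] 169.70350921890468
groove -18.93248974480087
```

```bash
python3 -c "
from rig import finish_job; print(finish_job())"
```

```text
the job is handed in; nothing more can be done
None
```

The long T-bolt now clamps the cradle's free foot to the middle slot, and I handed the job in at about 23.6 s.

**What I did:**
- I lifted the bolt from the rack's middle pocket and put its head lengthways into the slot, just short of the foot. I then slid it into the notch until contact pushed back with about 10 N.
- A quarter turn clockwise brought it to the slot's stop. I ran the nut down from there, with one regrasp.
- The torque began to climb at about joint 6 = 0.48 rad. I stopped roughly 0.75 rad later, inside the 0.5 to 1.2 rad window. The last readings were about 0.5 to 0.6 N m.

**Last checks:**
- **Head:** the groove stayed about 10° (0.17 rad) past square throughout tightening. That is at the stop within measuring error, so the head did not turn with the nut.
- **Bolt position:** the nut's axis measured 23.7 mm in from the foot's end, against 24 mm when fully home. The bolt looked upright.
- **Surroundings:** the gripper is clear and touching nothing. The other two bolts and the look-alikes look unmoved.

**Readings that disagreed:**
- The running torque rose to about 0.12–0.2 N m once the nut rubbed on the foot, above the 0.07 N m expected from the thread alone. This makes the bite point uncertain by about 0.07 rad.
- The last torque reading dipped from 0.61 to 0.51 N m. A picture then showed the nut still square in the jaws, so I do not think it slipped.

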